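Build the cup-forming stack on the bench

TASK

Build the cup-forming stack on the black rubber pad, one piece at a time from the bottom up: the steel bench block in the middle of the pad, the brass die in the middle of the block with its pit facing up, the silver cup that fits the pit seated down in it with its mouth up, and last the slim steel punch standing upright on the floor of that cup. Set each piece down without dropping it, and leave the wide cup, the stout punch, the jar and the dish standing where they are.

Things in the scene. Friction and masses are not known exactly. Their poses are not given: they have to be found in the camera images.
- pad: black rubber pad, square, 90 x 90 mm and 8 mm thick, fixed flat on the bench. Origin: centre of its underside (8 mm below its top). x and y along its sides.
- block: plain solid steel bench block, square, 60 x 60 mm and 20 mm high, about 0.55 kg, loose, lying flat. Origin: centre of its underside. x and y along its sides.
- die: brass die, square, 54 x 54 mm and 26 mm high, about 0.5 kg, loose, with one round flat-floored pit in the middle of its top: 40 mm across, 8 mm deep, so its floor is 18 mm above the underside. Origin: centre of its underside. x and y along its sides; z up, out of the pit.
- cup: small silver cup, the one that fits the pit: round and straight-sided, 34 mm outside diameter, 22 mm high, wall 2.5 mm (mouth 29 mm across), floor 3 mm thick, about 70 g, loose, mouth up. Origin: centre of its underside; z towards the mouth.
- punch: slim steel punch: plain upright cylinder 22 mm in diameter and 62 mm high, about 0.18 kg, loose, standing on its end. Origin: centre of its foot; z along it, up.
- big_cup: wide silver cup, too wide for the pit: round, 50 mm outside diameter, 22 mm high, loose, mouth up; to be left alone. Origin: centre of its underside.
- stout_punch: stout steel punch, too wide for the small cup: upright cylinder 34 mm in diameter and 62 mm high, loose; to be left alone. Origin: centre of its foot.
- jar: amber glass jar with a black cap, 44 mm in diameter and 58 mm high, loose; to be left alone. Origin: centre of its underside.
- dish: red-brown clay dish, round, 60 mm across the rim and 26 mm high, loose; to be left alone. Origin: centre of its underside.
Mind the look-alikes: they are no part of the job. Leave any blue or brown look-alike of the cup alone.

How it is judged:
By the outcome, as a careful person would: the job done as asked, in the order asked, and still so for the second after the job is handed in, with the robot touching nothing.
It also fails if it takes over 120 s, if anything falls off the work surface, if the arm or the gripper's body presses on something with over 40 N, if the wrist force passes 120 N, or if a joint passes its speed limit or range.

ROBOT

A 7-joint arm with a two-finger parallel gripper is mounted at the origin on the work surface. World frame = base frame: x ahead of the robot, y to its left, z up, the work surface at z = 0. Lengths are in m, angles in rad, forces in N, time in s.
With the tool pointing down it reaches from about 0.425 to 0.875 m from the base axis. Payload 8.4 kg.
Tool frame: the origin (TCP) lies on the centre line of the jaws, within the pads' length; the fingertips stand 17 mm ahead of it and the grasp point (between the pads) lies 2 mm behind it; z points along the fingers, y is the line along which they close (so a half turn about z gives the same grasp; the last joint's range is limited). The gripper opens to 87 mm and grips with 3 to 60 N. Pads are 19 mm wide; open, the fingers measure 117 mm over their backs; the gripper's body (75 mm by 190 mm) begins 51 mm behind the grasp point.
Start: joints at [-1.218, 0.333, 0.04, 1.465, -0.013, 1.343, -0.059], TCP at [0.284, 0.585, 0.24] pointing down, gripper open.
Joint ranges: [-2.58, 2.58], [-0.38, 2.09], [-1.3, 1.39], [0.25, 2.4], [-1.5, 4.64], [0.08, 2.09], [-2.65, 2.65]. Speed limits (rad/s): [2.22, 2.22, 2.79, 2.79, 3.14, 3.14, 3.14].

INTERFACE

Orientations are given as [roll, pitch, yaw] about the fixed x, y, z axes, in that order (R = Rz(yaw) Ry(pitch) Rx(roll)).
In Python, from bench import ctrl gives the robot as it stands.
- The arm moves only by the tool apply_moves, never from a script. Its argument "plan" is a list that holds one entry, the list of rows, each a list of 6 numbers: the shift along the tool's x, y, z in units of 25 mm (1.0 is 25 mm), then the turn, a rotation vector about the tool's x, y, z in units of 6 degrees (1.0 is 6 degrees). In form: [[[tx, ty, tz, wx, wy, wz], ...]]. A call has 1 to 5 rows; each row shifts and turns the commanded pose from where the row before left it, along the tool's axes as they then stand; what a row does not reach is not made up. A row lasts 1/8 s, in which the tool goes at most 62.5 mm and 10.7 degrees, less where a joint would pass 70% of its speed; a pose out of reach is approached as far as the arm can. A call is refused whole if a number of a shift passes 1 or a number of a turn 1, either way. A call with a gripper value outside its range is refused whole. "claw" is the closure, from -1 (fully open) to 1 (shut), so that 0 is half open, set as the call begins (left out, the last holds). The fingers move at their own pace and stop on an object; "force" is the grip in N (left out, the last holds). Time passes only in rows, so rows that do not move let the fingers close. It gives the time, the measured TCP pose, the force, the opening and the grip force at its end, in the units of the state.
- ctrl.state(): the state, without advancing time (a new reading comes with each control period).
- ctrl.grab_frame(name): name is "side" or "top" or "wrist"; returns the picture (420x560x3 uint8, red, green, blue); there is no depth.
- ctrl.get_calibration(name): a dict with "intrinsics" (3x3 intrinsics, pixels), "pose" (4x4, takes a point from camera to world coordinates); the wrist camera has in their place "hand_eye" (4x4, takes a point from camera to tool coordinates, whose origin is the TCP and whose axes are the flange's). Camera axes: x right, y up, looking along -z (the intrinsics and any distortion apply to the point x, -y, -z); pixel columns grow to the right and rows downward; lengths in m; the calibration is good to about 2 mm. A picture is of the moment at which its call begins: read the wrist's pose just before it. get_calibration takes no time and is no camera call.
- ctrl.finish_job(): hands the job in; it is judged then, once.
Trained networks look in the newest picture that a camera, given by its name, has taken for a name from the list of things; names that differ only in an ending like _2 or _b are one class to them, and where a whole thing is asked for, a point or a joint stands for the part that bears it (a point fixed in the world has none). Each returns a list of dicts, best first, with "conf" (0 to 1); they miss things now and then, are a little off and sometimes report something else, mostly with a low value. They report only what shows in the picture. A call takes as long as a camera call. They do not tell look-alikes from the thing itself.
- ctrl.spot_in(thing, camera): "rect" ([left, top, right, bottom] as shares, 0 to 1, of the picture: columns of its width, rows of its height, round what is visible of it).
- ctrl.trace(thing, camera): "mask" (420x560 bool, what is visible of it) and "rect" ([left, top, right, bottom] as shares, 0 to 1, of the picture: columns of its width, rows of its height, round what is visible of it).
The state is a dict: "clock": time; "qpos": joint angles; "joint_vel": joint speeds; "tau": joint torques, N m; "tool_pos": TCP position; "tool_rot": TCP orientation; "contact_force": force on the tool from outside, world axes, zero at the start; "moment": the same for the moment, N m; "width": finger opening in m; "grip_force": force on a finger pad.
Only numpy, scipy, OpenCV 4.12 (cv2) and the standard library are available. Lean on these libraries where they do the work, as an engineer would, in place of code of your own. Each camera call takes 0.05 s, during which the arm holds its last target. There are 200 camera calls.

## Working session

There is one attempt and no reset: what is moved stays moved. The work goes in short steps, Python scripts to look and compute and a tool call to move; the robot and the scene stay as the last step left them, time stands still between calls to the robot, and variables do not carry over. Pictures are saved under pics/ and viewed, at most 14 in all, crops included, and the job is handed in when it is done.

Besides the shell and the picture viewer there is one more tool, called after ">>>" as name(argument=value, ...), one argument or row to a line, values as JSON. apply_moves: Moves the arm, as the interface text tells. Its arguments: {"type":"object","properties":{"plan":{"type":"array"},"claw":{"type":"number"},"force":{"type":"number"}},"required":["plan"]}

```bash
ls; mkdir -p pics; cat > h.py <<'E'
from bench import ctrl
import numpy as np, cv2
from scipy.spatial.transform import Rotation as Rn
def campose(n):
    c=ctrl.get_calibration(n)
    if 'pose' in c: return np.array(c['intrinsics']),np.array(c['pose']),c
    s=ctrl.state();T=np.eye(4);T[:3,:3]=Rn.from_euler('xyz',s['tool_rot']).as_matrix();T[:3,3]=s['tool_pos']
    return np.array(c['intrinsics']),T@np.array(c['hand_eye']),c
def ray(n,u,v,z,cp=None):
    K,P,c=cp or campose(n)
    d=P[:3,:3]@np.array([(u-K[0,2])/K[0,0],-(v-K[1,2])/K[1,1],-1.]);o=P[:3,3]
    return o+d*(z-o[2])/d[2]
def proj(n,p,cp=None):
    K,P,c=cp or campose(n)
    q=np.linalg.inv(P)@np.append(p,1); return K[0,0]*q[0]/-q[2]+K[0,2],K[1,1]*q[1]/q[2]+K[1,2]
def save(n,f):
    im=ctrl.grab_frame(n); cv2.imwrite('pics/'+f,im[:,:,::-1]); return im
E
python3 - <<'E'
from h import *
for n in ['side','top','wrist']: print(n,ctrl.get_calibration(n))
s=ctrl.state();print({k:np.round(v,3) for k,v in s.items()})
a=save('top','t0.png');save('side','s0.png');save('wrist','w0.png')
for t in 'pad block die cup punch big_cup stout_punch jar dish'.split():
    for d in ctrl.spot_in(t,'top')[:3]:
        r=np.array(d['rect'])*[560,420,560,420]; print(t,round(d['conf'],2),r.round(0))
E
```

```text
pics
side {'intrinsics': array([[386.84097956,   0.        , 277.63777331],
       [  0.        , 386.84097956, 207.30100906],
       [  0.        ,   0.        ,   1.        ]]), 'pose': array([[ 0.95744496,  0.16370597, -0.23769624,  0.2976547 ],
       [-0.28834439,  0.57827772, -0.76318569, -0.79736151],
       [ 0.01251638,  0.79924667,  0.60087279,  0.65454354],
       [ 0.        ,  0.        ,  0.        ,  1.        ]])}
top {'intrinsics': array([[506.298559  ,   0.        , 290.28168526],
       [  0.        , 506.298559  , 214.453771  ],
       [  0.        ,   0.        ,   1.        ]]), 'pose': array([[-0.0048821 ,  0.99764272, -0.06844835,  0.42672511],
       [-0.99997655, -0.00519938, -0.00445796, -0.0126385 ],
       [-0.00480334,  0.06842498,  0.9976447 ,  1.42361122],
       [ 0.        ,  0.        ,  0.        ,  1.        ]])}
wrist {'intrinsics': array([[318.68017594,   0.        , 282.90341581],
       [  0.        , 318.68017594, 216.05278825],
       [  0.        ,   0.        ,   1.        ]]), 'hand_eye': array([[-3.00281721e-04,  9.57703194e-01,  2.87757
[... 537 characters left out ...]
6.0000e-02,
        4.5000e-02,  0.0000e+00]), 'tool_pos': array([0.284, 0.584, 0.239]), 'tool_rot': array([-3.14,  0.  ,  2.69]), 'contact_force': array([-0.189, -0.818,  0.772]), 'moment': array([-0.027,  0.024, -0.02 ]), 'grip_force': np.float64(0.0), 'width': np.float64(0.087)}
pad 0.57 [120. 206. 161. 244.]
block 0.8 [190. 167. 221. 198.]
die 0.67 [437. 214. 450. 227.]
die 0.61 [350. 172. 374. 197.]
cup 0.73 [460. 228. 473. 242.]
cup 0.49 [408. 212. 421. 221.]
cup 0.47 [437. 213. 449. 229.]
punch 0.52 [255. 222. 267. 229.]
big_cup 0.5 [190. 245. 207. 263.]
stout_punch 0.66 [383. 256. 401. 271.]
jar 0.5 [273. 148. 287. 163.]
dish 0.93 [314. 214. 334. 239.]
dish 0.75 [439. 211. 450. 227.]
```

View top.

```bash
python3 - <<'E'
import cv2
a=cv2.imread('pics/t0.png');cv2.imwrite('pics/t0c.png',cv2.resize(a[135:285,100:500],(800,300),interpolation=cv2.INTER_CUBIC))
E
```

```text
(no output)
```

View pics/t0c.png

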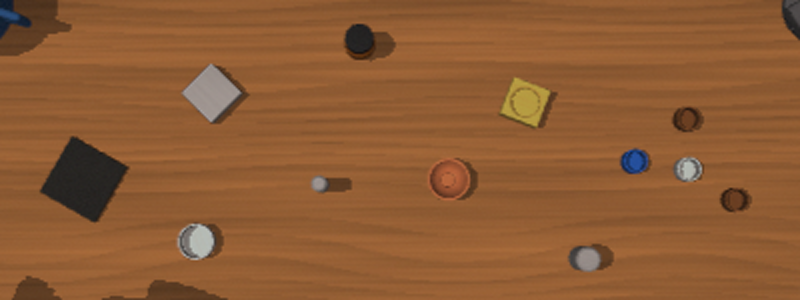

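View pics/s0.png

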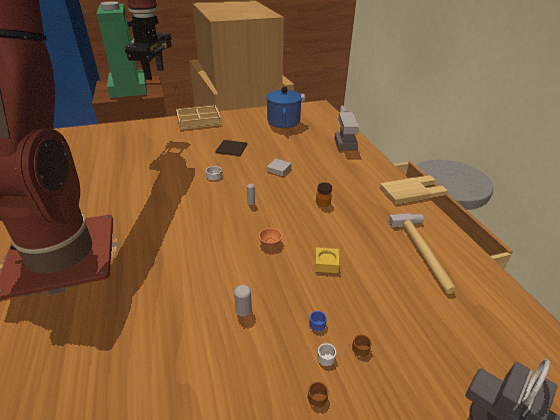

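The top view has the pad at full-frame (142,225), block (206,182), die (362,186), slim punch (259,227), stout punch (394,264), wide cup (198,255), jar (280,155) and dish (325,224). There are four small cups: blue (417,215), brown (443,194), brown (467,235) and silver (444,219). The silver one is the one meant; the detector's best "cup" hit is a brown look-alike. I'll confirm it in a close-up before reaching for it.

```bash
cat >> h.py <<'E'
def edges(n,box,z,thr=None,bg=None):
    pass
def blob(im,u,v,tol=30,r=30):
    "region of similar colour round seed (u,v)"
    m=np.zeros((im.shape[0]+2,im.shape[1]+2),np.uint8)
    cv2.floodFill(im.copy(),m,(int(u),int(v)),0,(tol,)*3,(tol,)*3,cv2.FLOODFILL_MASK_ONLY|cv2.FLOODFILL_FIXED_RANGE|(255<<8))
    m=m[1:-1,1:-1]; m=cv2.morphologyEx(m,cv2.MORPH_CLOSE,np.ones((5,5)));return m
def rectfit(n,m,z,cp=None):
    "fit a world rectangle to mask outline at height z: centre,size,yaw deg"
    c=max(cv2.findContours(m,cv2.RETR_EXTERNAL,cv2.CHAIN_APPROX_NONE)[0],key=cv2.contourArea)[:,0]
    cp=cp or campose(n)
    w=np.array([ray(n,u,v,z,cp)[:2] for u,v in c],np.float32)
    (cx,cy),(a,b),th=cv2.minAreaRect(w*1000); return (cx/1000,cy/1000),(round(a,1),round(b,1)),th
E
python3 - <<'E'
from h import *
im=cv2.imread('pics/t0.png')
for t,u,v,z,tol in [('pad',142,225,.008,25),('block',206,182,.02,30),('die',357,186,.026,60),('cup',444,219,.022,50),('punch',259,227,.062,40)]:
    m=blob(im,u,v,tol); print(t,rectfit('top',m,z),m.sum()//255)
for t,u,v,z in [('stout',394,264,.062),('big',198,255,.022),('jar',280,155,.058),('dish',325,224,.026),('blue',417,215,.022),('br',443,194,.022),('br2',467,235,.022)]: print(t,ray('top',u,v,z)[:2].round(3))
E
```

```text
pad ((0.49852777099609374, 0.410593505859375), (90.5, 90.1), 60.42279052734375) 1025
block ((0.6186937255859375, 0.2307679443359375), (55.9, 57.4), 45.158626556396484) 429
die ((0.6089691162109375, -0.17132363891601562), (132.6, 63.3), 79.31531524658203) 448
cup ((0.507958984375, -0.4305938415527344), (19.4, 27.8), 88.56275177001953) 63
punch ((0.4887584228515625, 0.07849053192138672), (15.3, 17.1), 44.863624572753906) 37
stout [ 0.386 -0.283]
big [0.412 0.249]
jar [0.683 0.021]
dish [ 0.496 -0.102]
blue [ 0.52  -0.358]
br [ 0.578 -0.431]
br2 [ 0.463 -0.494]
```

```bash
cat >> h.py <<'E'
def go(x,y,z,closing=None):
    "units needed: shift in present tool axes, turn about tool z (closing dir deg mod 180)"
    s=ctrl.state();R=Rn.from_euler('xyz',s['tool_rot']).as_matrix()
    d=R.T@(np.array([x,y,z])-s['tool_pos'])/.025
    ty=np.degrees(np.arctan2(R[1,1],R[0,1]))
    w=None
    if closing is not None:
        w=-((closing-ty+90)%180-90)/6
    tilt=np.degrees(np.cross(R[:,2],[0,0,-1]))
    print('t',s['clock'].round(2),'pos',np.round(s['tool_pos'],4),'close',ty.round(2),'| shift',d.round(2),'wz',w and round(w,2),'tilt wx wy',(R.T@tilt/6).round(2),'F',np.round(s['contact_force'],1),'w',s['width'].round(4),'q7',s['qpos'][6].round(2))
E
python3 -c "
from h import *
go(.6187,.2308,.24,45.2)"
```

```text
Traceback (most recent call last):
  File "h.py", line 40, in go
    print('t',s['clock'].round(2),'pos',np.round(s['tool_pos'],4),'close',ty.round(2),'| shift',d.round(2),'wz',w and round(w,2),'tilt wx wy',(R.T@tilt/6).round(2),'F',np.round(s['contact_force'],1),'w',s['width'].round(4),'q7',s['qpos'][6].round(2))
              ^^^^^^^^^^^^^^^^
AttributeError: 'float' object has no attribute 'round'
```

```bash
sed -i "s/s\['clock'\].round(2)/round(float(s['clock']),2)/;s/s\['width'\].round(4)/round(float(s['width']),4)/" h.py
python3 -c "
from h import *
go(.6187,.2308,.24,45.2)"
```

```text
t 0.6 pos [0.2838 0.5848 0.2396] close 64.11 | shift [-18.23  -6.89  -0.02] wz 3.15 tilt wx wy [ 0.  0. -0.] F [-0.6 -0.  -0.4] w 0.0871 q7 -0.06
```

>>> apply_moves(
  plan=[
    [[-1,-0.38,0,0,0,0],[-1,-0.38,0,0,0,0],[-1,-0.38,0,0,0,0],[-1,-0.38,0,0,0,0],[-1,-0.38,0,0,0,0]],
  ],
)

```text
clock: 1.23
tool_pos: [0.3761, 0.4868, 0.2397]
tool_rot: [3.141, 0.0, 2.69]
contact_force: [0.6, 0.2, -0.6]
width: 0.0871
grip_force: 0.0
```

>>> apply_moves(
  plan=[
    [[-1,-0.38,0,0,0,0],[-1,-0.38,0,0,0,0],[-1,-0.38,0,0,0,0],[-1,-0.38,0,0,0,0],[-1,-0.38,0,0,0,0]],
  ],
)

```text
clock: 1.85
tool_pos: [0.4678, 0.3895, 0.2397]
tool_rot: [3.141, 0.0, 2.69]
contact_force: [0.1, 0.9, -0.2]
width: 0.0872
grip_force: 0.0
```

>>> apply_moves(
  plan=[
    [[-1,-0.38,0,0,0,0],[-1,-0.38,0,0,0,0],[-1,-0.38,0,0,0,0],[-1,-0.38,0,0,0,0],[-1,-0.38,0,0,0,0]],
  ],
)

```text
clock: 2.48
tool_pos: [0.5595, 0.2922, 0.2397]
tool_rot: [3.141, 0.0, 2.69]
contact_force: [0.4, 0.4, 0.1]
width: 0.0868
grip_force: 0.0
```

>>> apply_moves(
  plan=[
    [[-1,-0.38,0,0,0,0],[-1,-0.38,0,0,0,0],[-1,-0.38,0,0,0,0]],
  ],
)

```text
clock: 2.85
tool_pos: [0.6145, 0.2338, 0.2396]
tool_rot: [3.142, 0.0, 2.69]
contact_force: [-0.5, -0.2, 0.4]
width: 0.0869
grip_force: 0.0
```

>>> apply_moves(
  plan=[
    [[0,0,0,0,0,0.8],[0,0,0,0,0,0.8],[0,0,0,0,0,0.8],[0,0,0,0,0,0.75],[0,0,0,0,0,0]],
  ],
)

```text
clock: 3.48
tool_pos: [0.614, 0.2345, 0.2396]
tool_rot: [-3.142, 0.0, 2.36]
contact_force: [0.7, 0.2, -0.2]
width: 0.0872
grip_force: 0.0
```

```bash
python3 -c "
from h import *
go(.6187,.2308,.24,45.2)
save('wrist','w1.png')
print(proj('wrist',[.6187,.2308,.02]))"
```

```text
t 3.48 pos [0.614  0.2345 0.2396] close 45.25 | shift [-0.24  0.03 -0.02] wz 0.01 tilt wx wy [-0.  0. -0.] F [ 0.7  0.2 -0.2] w 0.0872 q7 0.45
(np.float64(282.7648767161699), np.float64(196.50204351240762))
```

View pics/w1.png

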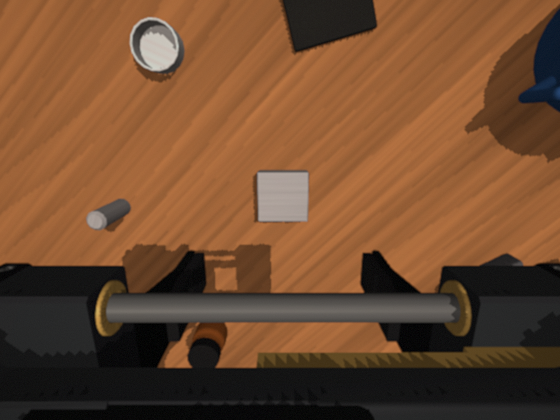

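The block sits at (282,196) in the wrist view, where the projection of my estimate puts it, and it is square to the jaws. Pad corner is at the top, slim punch at (105,215), wide cup at (157,46).

```bash
python3 -c "
from h import *
im=cv2.imread('pics/w1.png')
m=blob(im,282,196,30);r=rectfit('wrist',m,.02);print(r)
go(*r[0],.02,r[2])"
```

```text
((0.6189131469726562, 0.23014437866210938), (57.9, 56.6), 45.30908203125)
t 3.52 pos [0.6139 0.2346 0.2396] close 45.32 | shift [-0.27  0.02  8.78] wz 0.0 tilt wx wy [-0.  0.  0.] F [-0.1 -0.4 -0.5] w 0.0869 q7 0.45
```

>>> apply_moves(
  plan=[
    [[-0.27,0.02,1,0,0,0],[0,0,1,0,0,0],[0,0,1,0,0,0],[0,0,1,0,0,0],[0,0,1,0,0,0]],
  ],
)

```text
clock: 4.15
tool_pos: [0.6191, 0.2301, 0.1138]
tool_rot: [3.142, -0.0, 2.362]
contact_force: [0.0, -0.2, 0.4]
width: 0.0871
grip_force: 0.0
```

>>> apply_moves(
  plan=[
    [[0,0,1,0,0,0],[0,0,1,0,0,0],[0,0,1,0,0,0],[0,0,0.5,0,0,0],[0,0,0.28,0,0,0]],
  ],
)

```text
clock: 4.78
tool_pos: [0.6191, 0.23, 0.0197]
tool_rot: [-3.141, -0.0, 2.361]
contact_force: [0.7, 0.3, 0.3]
width: 0.0869
grip_force: 0.0
```

>>> apply_moves(
  plan=[
    [[0,0,0,0,0,0],[0,0,0,0,0,0],[0,0,0,0,0,0],[0,0,0,0,0,0],[0,0,0,0,0,0]],
  ],
  claw=1,
  force=30,
)

```text
clock: 5.4
tool_pos: [0.6192, 0.23, 0.0206]
tool_rot: [3.141, 0.0, 2.36]
contact_force: [-2.8, -0.6, 5.9]
width: 0.0596
grip_force: 30.0
```

>>> apply_moves(
  plan=[
    [[0,0,0,0,0,0],[0,0,0,0,0,0],[0,0,0,0,0,0]],
  ],
)

```text
clock: 5.78
tool_pos: [0.6192, 0.23, 0.0206]
tool_rot: [3.141, 0.0, 2.36]
contact_force: [-2.5, -1.4, 5.9]
width: 0.0594
grip_force: 30.0
```

>>> apply_moves(
  plan=[
    [[0,0,-0.3,0,0,0],[0,0,-0.8,0,0,0],[0,0,-1,0,0,0],[0,0,-1,0,0,0],[0,0,-1,0,0,0]],
  ],
  force=40,
)

```text
clock: 6.4
tool_pos: [0.6191, 0.23, 0.1244]
tool_rot: [3.141, 0.0, 2.36]
contact_force: [-0.0, 0.4, -6.4]
width: 0.0597
grip_force: 40.0
```

>>> apply_moves(
  plan=[
    [[0,0,-0.4,0,0,-0.65],[0,0,0,0,0,-0.65],[0,0,0,0,0,-0.65],[0,0,0,0,0,-0.55],[0,0,0,0,0,0]],
  ],
)

```text
clock: 7.02
tool_pos: [0.6192, 0.2299, 0.1334]
tool_rot: [3.141, 0.0, 2.621]
contact_force: [0.9, -0.1, -4.5]
width: 0.0592
grip_force: 40.0
```

```bash
python3 -c "
from h import *
go(.4985,.4106,.13,60.4)
im=save('wrist','w2.png')[:,:,::-1].copy()
u,v=proj('wrist',[.4985,.4106,.008]);print(u,v)
m=blob(im,u,v,25);r=rectfit('wrist',m,.008);print(r)
"
```

```text
t 7.03 pos [0.6192 0.2299 0.1334] close 60.18 | shift [7.78 3.87 0.14] wz -0.04 tilt wx wy [0. 0. 0.] F [ 0.9 -0.1 -4.5] w 0.0592 q7 0.72
417.53799324494366 -49.46258038983024Traceback (most recent call last):
  File "<string>", line 6, in <module>
    m=blob(im,u,v,25);r=rectfit('wrist',m,.008);print(r)
  File "h.py", line 23, in blob
    cv2.floodFill(im.copy(),m,(int(u),int(v)),0,(tol,)*3,(tol,)*3,cv2.FLOODFILL_MASK_ONLY|cv2.FLOODFILL_FIXED_RANGE|(255<<8))
    ~~~~~~~~~~~~~^^^^^^^^^^^^^^^^^^^^^^^^^^^^^^^^^^^^^^^^^^^^^^^^^^^^^^^^^^^^^^^^^^^^^^^^^^^^^^^^^^^^^^^^^^^^^^^^^^^^^^^^^^^^
cv2.error: OpenCV(4.12.0) /io/opencv/modules/imgproc/src/floodfill.cpp:522: error: (-211:One of the arguments' values is out of range) Seed point is outside of image in function 'floodFill'
```

>>> apply_moves(
  plan=[
    [[1,0.7,0,0,0,0],[1,0.7,0,0,0,0],[1,0.8,0,0,0,0],[0.8,0.8,0,0,0,0],[0,0.8,0,0,0,0]],
  ],
)

```text
clock: 7.7
tool_pos: [0.5822, 0.3623, 0.133]
tool_rot: [3.141, -0.001, 2.623]
contact_force: [1.3, -0.2, -5.1]
width: 0.0595
grip_force: 40.0
```

```bash
python3 -c "
from h import *
go(.4985,.4106,.13,60.4)
im=save('wrist','w2.png')[:,:,::-1].copy()
u,v=proj('wrist',[.4985,.4106,.008]);print(u,v)
m=blob(im,u,v,25);r=rectfit('wrist',m,.008);print(r)
cv2.drawContours(im,cv2.findContours(m,0,2)[0],-1,(0,255,0),1);cv2.imwrite('pics/w2b.png',im)
"
```

```text
t 7.7 pos [0.5822 0.3623 0.133 ] close 60.3 | shift [3.86 0.02 0.12] wz -0.02 tilt wx wy [ 0.   -0.01 -0.  ] F [ 1.3 -0.2 -5.1] w 0.0595 q7 0.51
279.10404168799545 97.39683502141538
((0.5014241333007813, 0.4126829528808594), (88.3, 87.6), 60.35087585449219)
```

View pics/w2b.png

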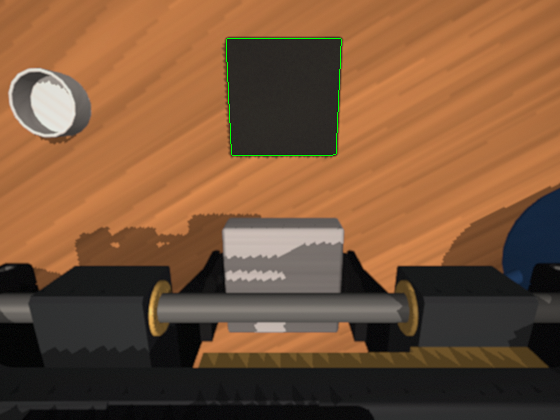

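The block is held square in the jaws. The pad shows whole, with corners from (226,38) to (341,156). The two pad estimates differ by 3 mm, so I'll check the margins again low over the pad.

```bash
python3 -c "
from h import *
s=ctrl.state();R=Rn.from_euler('xyz',s['tool_rot']).as_matrix();z=s['tool_pos'][2]
for u,v,dz in [(283,228,-.0006),(283,333,-.0006),(283,218.5,-.0206),(223,280,-.0006),(343,280,-.0006)]:
    print((R.T@(ray('wrist',u,v,z+dz)-s['tool_pos'])*1000).round(1))
go(.500,.4117,.045,60.35)"
```

```text
[29.5  1.1  0.6]
[-30.    1.    0.6]
[28.1  1.1 20.6]
[  1.6 -29.5   0.5]
[ 1.5 31.6  0.7]
t 7.75 pos [0.5836 0.3641 0.1329] close 60.34 | shift [ 3.84 -0.01  3.52] wz -0.0 tilt wx wy [ 0.02 -0.01  0.  ] F [ 0.7  2.3 -4.5] w 0.0603 q7 0.51
```

>>> apply_moves(
  plan=[
    [[1,0,0,0,0,0],[1,0,0,0,0,0],[1,-0.05,0.5,0,0,0],[0.88,0,1,0,0,0],[0,0,1,0,0,0]],
  ],
)

```text
clock: 8.38
tool_pos: [0.497, 0.4087, 0.07]
tool_rot: [3.141, -0.001, 2.623]
contact_force: [0.4, -0.0, -4.8]
width: 0.0592
grip_force: 40.0
```

>>> apply_moves(
  plan=[
    [[0,0,1,0,0,0],[0,0,0,0,0,0],[0,0,0,0,0,0]],
  ],
)

```text
clock: 8.75
tool_pos: [0.4997, 0.4071, 0.0463]
tool_rot: [3.14, 0.001, 2.621]
contact_force: [-0.2, -0.5, -5.3]
width: 0.0594
grip_force: 40.0
```

```bash
python3 -c "
from h import *
go(.499,.4104,.0295,60.4)
im=save('wrist','w3.png')
save('top','t3.png')
for c in [(45,45),(45,-45),(-45,45),(-45,-45)]:
    pass
"
```

```text
t 8.75 pos [0.4997 0.4071 0.0463] close 60.17 | shift [0.09 0.1  0.67] wz -0.04 tilt wx wy [ 0.01  0.   -0.  ] F [-0.2 -0.5 -5.3] w 0.0594 q7 0.38
```

View pics/w3.png

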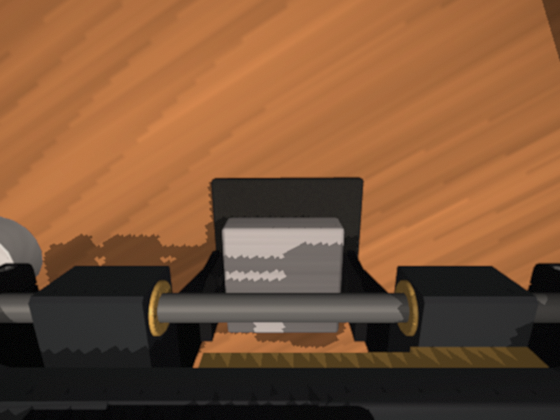

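```bash
cat >> h.py <<'E'
def tool(u,v,z):
    s=ctrl.state();R=Rn.from_euler('xyz',s['tool_rot']).as_matrix()
    return (R.T@(ray('wrist',u,v,z)-s['tool_pos'])*1000).round(1)
E
python3 -c "
from h import *
for u,v,z in [(212,181,.008),(362,181,.008),(286,178.5,.008),(283,228,.0457),(283,218.5,.0257),(223,280,.0457),(343,280,.0457)]: print(tool(u,v,z))
go(.499,.4104,.0295,60.4)"
```

```text
[ 45.5 -40.3  38.5]
[45.5 47.2 38.7]
[47.   2.8 38.6]
[29.4  1.1  0.9]
[28.1  1.1 20.9]
[  1.5 -29.5   0.8]
[ 1.4 31.7  1. ]
t 8.85 pos [0.4999 0.4073 0.0466] close 60.18 | shift [0.09 0.09 0.68] wz -0.04 tilt wx wy [0.02 0.01 0.  ] F [ 0.7 -0.1 -4.3] w 0.0599 q7 0.38
```

>>> apply_moves(
  plan=[
    [[0.09,0.09,0,0,0,-0.03],[0,0,0.4,0,0,0],[0,0,0.2,0,0,0],[0,0,0.07,0,0,0],[0,0,0.04,0,0,0]],
  ],
)

```text
clock: 9.48
tool_pos: [0.4979, 0.4096, 0.0285]
tool_rot: [-3.141, -0.001, 2.625]
contact_force: [-9.0, -6.5, 17.9]
width: 0.0599
grip_force: 40.0
```

>>> apply_moves(
  plan=[
    [[0,0,0,0,0,0],[0,0,0,0,0,0]],
  ],
)

```text
clock: 9.72
tool_pos: [0.4979, 0.4097, 0.0286]
tool_rot: [-3.141, -0.001, 2.625]
contact_force: [-7.2, -5.5, 10.1]
width: 0.0594
grip_force: 40.0
```

```bash
python3 -c "
from h import *
go(.499,.4104,.0286,60.4)"
```

```text
t 9.72 pos [0.4979 0.4097 0.0286] close 60.38 | shift [-0.02  0.05 -0.  ] wz -0.0 tilt wx wy [-0.01 -0.01 -0.  ] F [-7.2 -5.5 10.1] w 0.0594 q7 0.38
```

>>> apply_moves(
  plan=[
    [[0,0,0,0,0,0],[0,0,0,0,0,0],[0,0,0,0,0,0],[0,0,0,0,0,0]],
  ],
  claw=-1,
)

```text
clock: 10.22
tool_pos: [0.4983, 0.4099, 0.0273]
tool_rot: [3.142, 0.0, 2.625]
contact_force: [-1.0, 0.3, -0.6]
width: 0.0852
grip_force: 0.0
```

>>> apply_moves(
  plan=[
    [[0,0,-0.5,0,0,0],[0,0,-1,0,0,0],[0,0,-1,0,0,0],[0,0,-1,0,0,0],[0,0,-1,0,0,0]],
  ],
)

```text
clock: 10.85
tool_pos: [0.4984, 0.4099, 0.1417]
tool_rot: [3.141, 0.0, 2.625]
contact_force: [-0.0, -0.4, 0.2]
width: 0.0869
grip_force: 0.0
```

>>> apply_moves(
  plan=[
    [[0,0,-1,0,0,0],[0,0,0,0,0,0],[0,0,0,0,0,0]],
  ],
)

```text
clock: 11.22
tool_pos: [0.498, 0.4097, 0.1646]
tool_rot: [-3.141, -0.0, 2.625]
contact_force: [0.1, -0.9, 0.1]
width: 0.0872
grip_force: 0.0
```

```bash
cat >> h.py <<'E'
def lin(m):
    pass
E
python3 -c "
from h import *
im=save('wrist','w4.png')[:,:,::-1].copy()
cp=campose('wrist');go(.609,-.1713,.16)
u,v=map(int,proj('wrist',[.498,.41,.028],cp));print(u,v)
mb=blob(im,u,v,35)
print('block',rectfit('wrist',mb,.028,cp))
# dark pad plus block region
g=im.max(2);m=((g<60)*255).astype(np.uint8)|mb
m[260:]=0
n,l=cv2.connectedComponents(m);mp=((l==l[v,u])*255).astype(np.uint8)
print('pad',rectfit('wrist',mp,.008,cp))
cv2.imwrite('pics/w4c.png',cv2.resize(im[60:300,130:430],(750,600)))
"
```

```text
t 11.28 pos [0.4978 0.4095 0.164 ] close 60.4 | shift [-15.34 -18.     0.18] wz None tilt wx wy [-0.01 -0.    0.  ] F [ 0.3 -0.2 -0.4] w 0.0872 q7 0.36
282 210
block ((0.4982738952636719, 0.4101652526855469), (57.9, 57.1), 60.393672943115234)
pad ((0.5031681213378906, 0.4073484802246094), (62.0, 61.2), 60.393672943115234)
```

View pics/w4c.png

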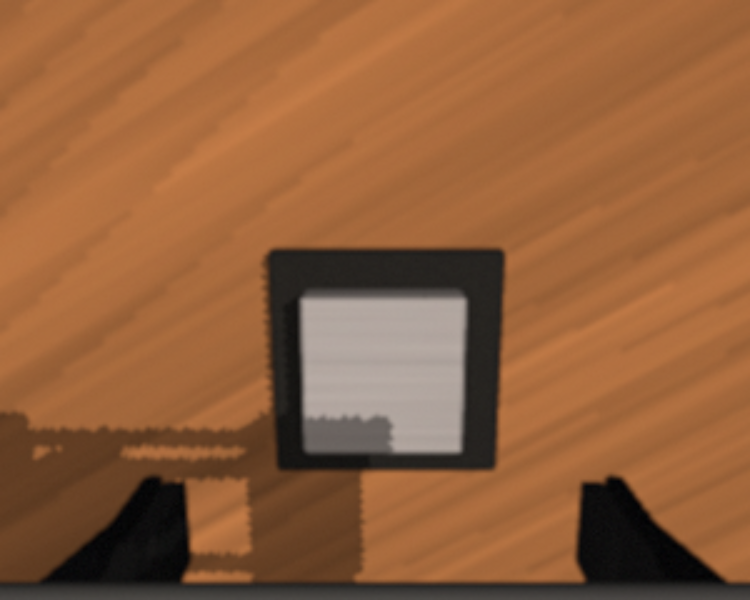

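```bash
python3 -c "
from h import *
for c,z in [([(268,250),(503,250),(278,468),(495,468)],.008),([(300,296),(467,296),(304,454),(463,454)],.028)]:
    p=np.array([tool(u/2.5+130,v/2.5+60,z) for u,v in c]);print(p[:,:2].tolist(),p.mean(0))
"
```

```text
[[43.7, -41.9], [43.7, 46.3], [-44.2, -41.5], [-44.2, 46.8]] [ -0.25    2.425 156.05 ]
[[29.9, -28.3], [29.9, 31.2], [-30.3, -28.6], [-30.3, 31.5]] [ -0.2    1.45 136.05]
```

The block is flat and square on the pad, centred to about 1 mm (pad centre tool (-0.2, 2.4) mm against block (-0.2, 1.5)). Next is the die.

>>> apply_moves(
  plan=[
    [[-0.85,-1,0,0,0,0],[-0.85,-1,0,0,0,0],[-0.85,-1,0,0,0,0],[-0.85,-1,0,0,0,0],[-0.85,-1,0,0,0,0]],
  ],
)

```text
clock: 11.9
tool_pos: [0.5285, 0.2473, 0.1638]
tool_rot: [-3.14, -0.001, 2.625]
contact_force: [-0.2, -1.2, 0.2]
width: 0.0866
grip_force: 0.0
```

>>> apply_moves(
  plan=[
    [[-0.85,-1,0,0,0,0],[-0.85,-1,0,0,0,0],[-0.85,-1,0,0,0,0],[-0.85,-1,0,0,0,0],[-0.85,-1,0,0,0,0]],
  ],
)

```text
clock: 12.52
tool_pos: [0.559, 0.0863, 0.1639]
tool_rot: [-3.14, -0.001, 2.625]
contact_force: [0.2, 0.6, -0.4]
width: 0.0869
grip_force: 0.0
```

>>> apply_moves(
  plan=[
    [[-0.85,-1,0,0,0,0],[-0.85,-1,0,0,0,0],[-0.85,-1,0,0,0,0],[-0.85,-1,0,0,0,0],[-0.85,-1,0,0,0,0]],
  ],
)

```text
clock: 13.15
tool_pos: [0.5896, -0.0747, 0.1638]
tool_rot: [-3.141, -0.001, 2.625]
contact_force: [0.6, 0.3, 0.3]
width: 0.0872
grip_force: 0.0
```

>>> apply_moves(
  plan=[
    [[-0.85,-1,0,0,0,0],[-0.85,-1,0,0,0,0],[-0.85,-1,0,0,0,0],[0,0,0,0,0,-0.55],[0,0,0,0,0,-0.55]],
  ],
)

```text
clock: 13.78
tool_pos: [0.6078, -0.1709, 0.1635]
tool_rot: [-3.141, -0.002, 2.741]
contact_force: [0.9, 0.2, -0.6]
width: 0.0873
grip_force: 0.0
```

>>> apply_moves(
  plan=[
    [[0,0,0,0,0,0],[0,0,0,0,0,0],[0,0,0,0,0,0]],
  ],
)

```text
clock: 14.15
tool_pos: [0.6084, -0.1702, 0.1647]
tool_rot: [-3.141, -0.0, 2.739]
contact_force: [-0.6, 0.1, -0.4]
width: 0.087
grip_force: 0.0
```

```bash
python3 -c "
from h import *
im=save('wrist','w5.png')[:,:,::-1].copy()
cp=campose('wrist');go(.609,-.1713,.16,67)
hsv=cv2.cvtColor(im,cv2.COLOR_BGR2HSV);m=cv2.inRange(hsv,(21,120,60),(36,255,255));m[262:]=0
m=cv2.morphologyEx(m,cv2.MORPH_OPEN,np.ones((3,3)))
n,l,st,c=cv2.connectedComponentsWithStats(m);k=1+st[1:,4].argmax();m=((l==k)*255).astype(np.uint8)
r=rectfit('wrist',m,.026,cp);print(r);go(*r[0],.02,r[2])
cv2.drawContours(im,cv2.findContours(m,0,2)[0],-1,(0,255,0),1);cv2.imwrite('pics/w5b.png',im)
"
```

```text
t 14.2 pos [ 0.6084 -0.1703  0.1647] close 66.97 | shift [-0.04 -0.03  0.19] wz -0.01 tilt wx wy [-0. -0. -0.] F [-0.2  0.3 -0.6] w 0.0873 q7 1.51
((0.5879148559570313, -0.2015109405517578), (53.6, 22.8), 66.33551788330078)
t 14.2 pos [ 0.6084 -0.1703  0.1647] close 66.97 | shift [ 0.26 -1.47  5.79] wz 0.11 tilt wx wy [-0. -0. -0.] F [-0.2  0.3 -0.6] w 0.0873 q7 1.51
```

View pics/w5b.png

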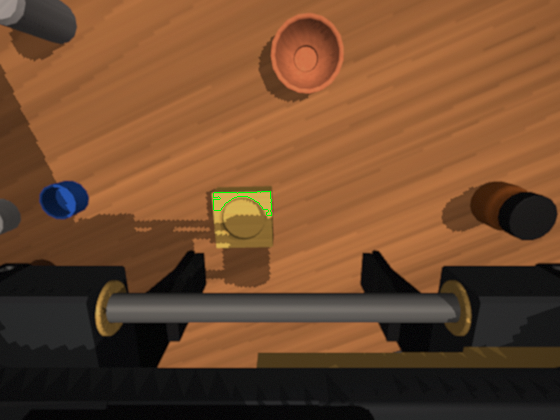

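```bash
python3 -c "
from h import *
im=cv2.imread('pics/w5.png')
for q in ((213,192),(271,189),(216,247),(273,245),(242,218)): print(tool(*q,.026))
p=ray('wrist',242.5,218,.026);print(p);go(p[0],p[1],.1,66.5)
cv2.imwrite('pics/w5c.png',cv2.resize(im[170:270,180:300],(720,600),interpolation=cv2.INTER_CUBIC))"
```

```text
[ 16.8 -62.6 138.7]
[ 19.6  -9.8 138.7]
[-37.  -63.1 138.7]
[-35.   -8.5 138.7]
[ -7.9 -37.1 138.7]
[ 0.60134576 -0.2071359   0.026     ]
t 14.2 pos [ 0.6084 -0.1703  0.1647] close 66.97 | shift [-0.32 -1.47  2.59] wz 0.08 tilt wx wy [-0. -0. -0.] F [-0.2  0.3 -0.6] w 0.0873 q7 1.51
```

View pics/w5c.png

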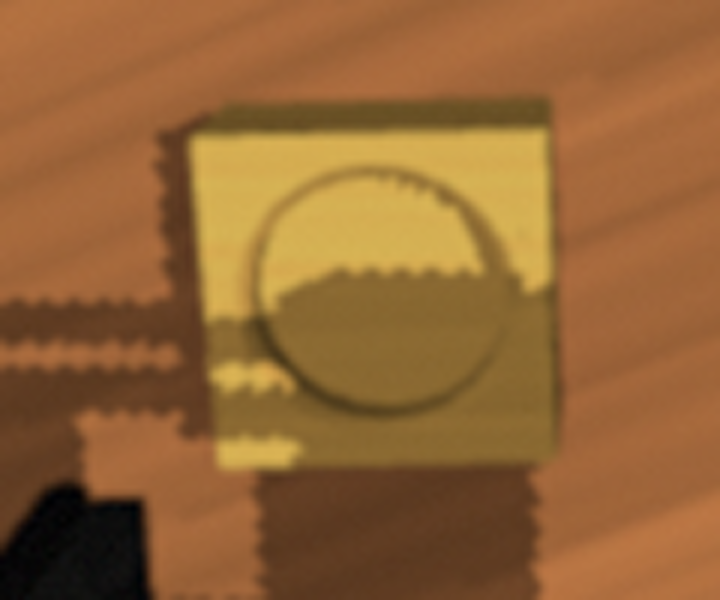

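The pit faces up, and the die's top-face corners are at (211.5,192), (272,191), (216,248) and (272,247) in the wrist frame.

```bash
python3 -c "
from h import *
p=np.array([ray('wrist',*q,.026) for q in ((211.5,192.2),(271.7,191.2),(216.3,248),(272.2,247.2))])
d=[p[1]-p[0],p[3]-p[2],p[0]-p[2],p[1]-p[3]]
print([(round(np.linalg.norm(x)*1e3,1),round(np.degrees(np.arctan2(x[1],x[0]))%90,1)) for x in d],p.mean(0))
c=p.mean(0);go(c[0],c[1],.1,66.5)"
```

```text
[(np.float64(54.8), np.float64(67.9)), (np.float64(53.6), np.float64(67.8)), (np.float64(54.7), np.float64(68.1)), (np.float64(54.8), np.float64(66.9))] [ 0.60362442 -0.207744    0.026     ]
t 14.2 pos [ 0.6084 -0.1703  0.1647] close 66.97 | shift [-0.41 -1.45  2.59] wz 0.08 tilt wx wy [-0. -0. -0.] F [-0.2  0.3 -0.6] w 0.0873 q7 1.51
```

>>> apply_moves(
  plan=[
    [[-0.2,-0.75,0.5,0,0,-0.12],[-0.2,-0.75,0.5,0,0,0],[0,0,0.5,0,0,0],[0,0,0,0,0,0],[0,0,0,0,0,0]],
  ],
)

```text
clock: 14.82
tool_pos: [0.6038, -0.2077, 0.1276]
tool_rot: [3.141, 0.0, 2.754]
contact_force: [-0.1, -0.0, -0.1]
width: 0.0869
grip_force: 0.0
```

```bash
python3 -c "
from h import *
im=save('wrist','w6.png')[:,:,::-1].copy()
go(.6035,-.2085,.0215,67.7)
print(proj('wrist',[.6035,-.2085,.026]))
cv2.imwrite('pics/w6c.png',cv2.resize(im[170:290,200:360],(800,600),interpolation=cv2.INTER_CUBIC))"
```

```text
t 14.88 pos [ 0.6038 -0.2079  0.1278] close 67.78 | shift [ 0.01 -0.03  4.25] wz 0.01 tilt wx wy [ 0.    0.01 -0.  ] F [ 0.  -0.2  0.5] w 0.0871 q7 1.61
(np.float64(280.73454143953415), np.float64(221.7720283713627))
```

View pics/w6c.png

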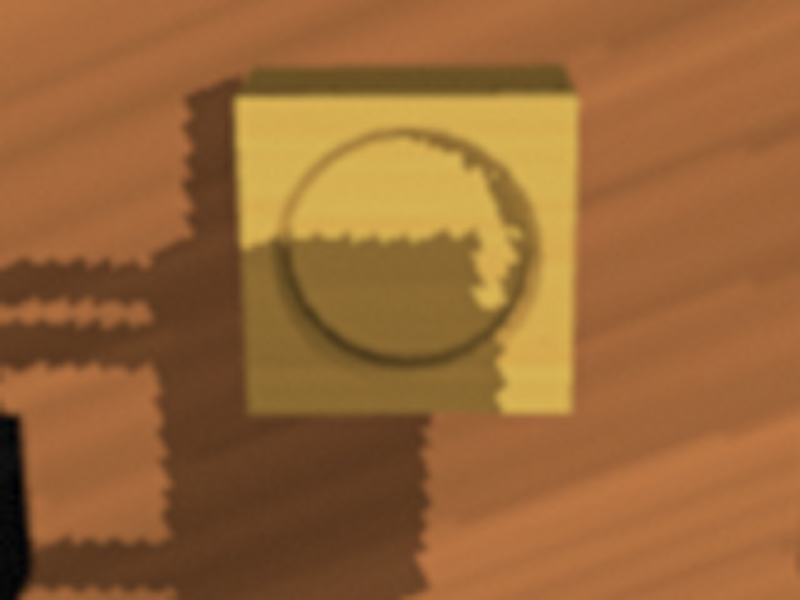

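The die is square to the jaws, with its top face from crop (235,96) to (573,412).

```bash
python3 -c "
from h import *
p=np.array([tool(u/5+200,v/5+170,.026) for u,v in ((235,96),(579,95),(247,414),(573,412))]);print(p.tolist(),p.mean(0))"
```

```text
[[27.2, -27.3, 101.8], [27.3, 27.0, 101.8], [-27.2, -27.1, 101.8], [-26.8, 27.6, 101.9]] [1.25000e-01 5.00000e-02 1.01825e+02]
```

>>> apply_moves(
  plan=[
    [[0,-0.03,1,0,0,0],[0,0,1,0,0,0],[0,0,1,0,0,0],[0,0,0.8,0,0,0],[0,0,0.45,0,0,0]],
  ],
)

```text
clock: 15.5
tool_pos: [0.6029, -0.2091, 0.0202]
tool_rot: [-3.142, -0.001, 2.753]
contact_force: [-0.4, -0.0, 0.6]
width: 0.0869
grip_force: 0.0
```

>>> apply_moves(
  plan=[
    [[0,0,0,0,0,0],[0,0,0,0,0,0],[0,0,0,0,0,0],[0,0,0,0,0,0],[0,0,0,0,0,0]],
  ],
  claw=1,
  force=40,
)

```text
clock: 16.12
tool_pos: [0.6033, -0.2094, 0.0216]
tool_rot: [3.141, 0.001, 2.753]
contact_force: [-0.2, 0.7, 3.7]
width: 0.0534
grip_force: 40.0
```

>>> apply_moves(
  plan=[
    [[0,0,0,0,0,0],[0,0,0,0,0,0],[0,0,0,0,0,0]],
  ],
)

```text
clock: 16.5
tool_pos: [0.6033, -0.2095, 0.0216]
tool_rot: [3.141, 0.001, 2.753]
contact_force: [-1.7, 1.1, 5.6]
width: 0.0539
grip_force: 40.0
```

>>> apply_moves(
  plan=[
    [[0,0,-0.3,0,0,0],[0,0,-0.8,0,0,0],[0,0,-1,0,0,0],[0,0,-1,0,0,0],[0,0,-1,0,0,0]],
  ],
)

```text
clock: 17.12
tool_pos: [0.6027, -0.2097, 0.1253]
tool_rot: [-3.141, 0.0, 2.752]
contact_force: [-0.3, 0.3, -5.8]
width: 0.0539
grip_force: 40.0
```

>>> apply_moves(
  plan=[
    [[0,0,-1,0,0,0],[0,0,0,0,0,0.6],[0,0,0,0,0,0.6],[0,0,0,0,0,0],[0,0,0,0,0,0]],
  ],
)

```text
clock: 17.75
tool_pos: [0.6028, -0.2096, 0.1489]
tool_rot: [-3.142, 0.0, 2.628]
contact_force: [-0.9, 0.4, -6.1]
width: 0.0538
grip_force: 40.0
```

```bash
python3 -c "
from h import *
go(.498,.4098,.15,60.4)"
```

```text
t 17.75 pos [ 0.6028 -0.2096  0.1489] close 60.58 | shift [15.82 19.52 -0.05] wz 0.03 tilt wx wy [-0.  0.  0.] F [-0.9  0.4 -6.1] w 0.0538 q7 1.49
```

>>> apply_moves(
  plan=[
    [[0.82,1,0,0,0,0.03],[0.82,1,0,0,0,0],[0.82,1,0,0,0,0],[0.82,1,0,0,0,0],[0.82,1,0,0,0,0]],
  ],
)

```text
clock: 18.38
tool_pos: [0.5754, -0.0493, 0.1488]
tool_rot: [3.142, 0.0, 2.625]
contact_force: [0.8, -0.2, -5.6]
width: 0.0538
grip_force: 40.0
```

>>> apply_moves(
  plan=[
    [[0.82,1,0,0,0,0],[0.82,1,0,0,0,0],[0.82,1,0,0,0,0],[0.82,1,0,0,0,0],[0.82,1,0,0,0,0]],
  ],
)

```text
clock: 19.0
tool_pos: [0.5482, 0.1099, 0.1488]
tool_rot: [3.142, 0.0, 2.625]
contact_force: [-0.5, -0.2, -4.9]
width: 0.0538
grip_force: 40.0
```

>>> apply_moves(
  plan=[
    [[0.82,1,0,0,0,0],[0.82,1,0,0,0,0],[0.82,1,0,0,0,0],[0.82,1,0,0,0,0],[0.82,1,0,0,0,0]],
  ],
)

```text
clock: 19.62
tool_pos: [0.5211, 0.2693, 0.1488]
tool_rot: [-3.142, 0.0, 2.625]
contact_force: [0.7, 0.3, -5.3]
width: 0.0538
grip_force: 40.0
```

>>> apply_moves(
  plan=[
    [[0.82,1,0,0,0,0],[0.82,1,0,0,0,0],[0.82,1,0.5,0,0,0],[0.8,1,0.5,0,0,0],[0.2,0.5,0.5,0,0,0]],
  ],
)

```text
clock: 20.25
tool_pos: [0.5006, 0.4114, 0.1105]
tool_rot: [3.141, -0.001, 2.627]
contact_force: [-0.1, 0.1, -5.1]
width: 0.0537
grip_force: 40.0
```

>>> apply_moves(
  plan=[
    [[0,0,0.5,0,0,0],[0,0,0.5,0,0,0],[0,0,0,0,0,0],[0,0,0,0,0,0]],
  ],
)

```text
clock: 20.75
tool_pos: [0.5024, 0.4084, 0.0865]
tool_rot: [3.141, 0.0, 2.623]
contact_force: [-0.2, 0.2, -5.4]
width: 0.0536
grip_force: 40.0
```

```bash
python3 -c "
from h import *
im=save('wrist','w7.png')[:,:,::-1].copy()
go(.498,.4098,.0496,60.4)
cv2.imwrite('pics/w7c.png',cv2.resize(im[160:360,180:390],(630,600),interpolation=cv2.INTER_CUBIC))"
```

```text
t 20.8 pos [0.5024 0.4088 0.0868] close 60.29 | shift [ 0.17 -0.05  1.49] wz -0.02 tilt wx wy [0.01 0.   0.  ] F [ 0.1  0.2 -5.5] w 0.0537 q7 0.38
```

View pics/w7c.png

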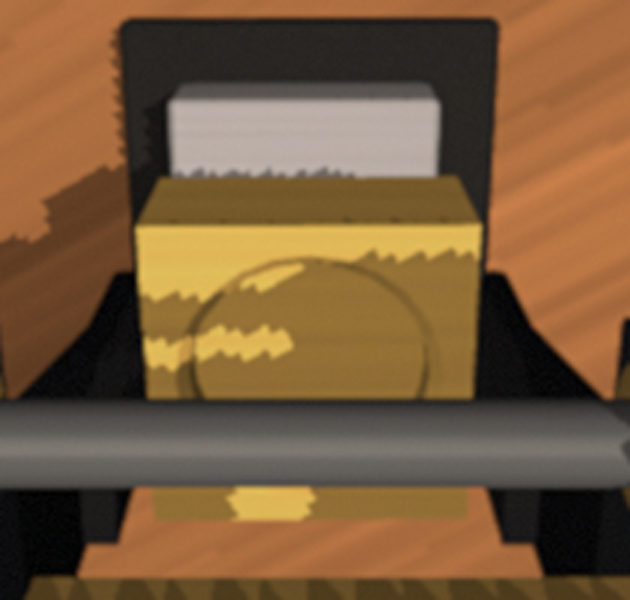

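The die hangs level over the block. The block's top front edge is at crop row 101, and the die's top face spans crop rows 226 to 519.

```bash
python3 -c "
from h import *
z=ctrl.state()['tool_pos'][2]+.0044
for u,v,zz in [(136,226,z),(481,226,z),(308,519,z),(169,101,.028),(441,101,.028)]: print(tool(u/3+180,v/3+160,zz))"
```

```text
[ 27.6 -26.   -4.4]
[27.6 28.  -4.4]
[-26.3   0.9  -4.4]
[ 33.4 -29.5  58.8]
[33.4 29.9 58.8]
```

>>> apply_moves(
  plan=[
    [[0.13,-0.05,0.5,0,0,-0.02],[0,0,0.4,0,0,0],[0,0,0.3,0,0,0],[0,0,0,0,0,0],[0,0,0,0,0,0]],
  ],
)

```text
clock: 21.42
tool_pos: [0.4986, 0.4097, 0.0562]
tool_rot: [3.141, 0.0, 2.626]
contact_force: [-0.2, 0.5, -5.5]
width: 0.0538
grip_force: 40.0
```

```bash
python3 -c "
from h import *
go(.498,.4098,.0496,60.4)"
```

```text
t 21.43 pos [0.4986 0.4097 0.0562] close 60.44 | shift [ 0.02 -0.01  0.26] wz 0.01 tilt wx wy [ 0.  0. -0.] F [-0.2  0.5 -5.5] w 0.0538 q7 0.38
```

>>> apply_moves(
  plan=[
    [[0,0,0.1,0,0,0],[0,0,0.08,0,0,0],[0,0,0.05,0,0,0],[0,0,0.04,0,0,0],[0,0,0,0,0,0]],
  ],
)

```text
clock: 22.05
tool_pos: [0.4984, 0.4096, 0.0496]
tool_rot: [3.141, -0.0, 2.626]
contact_force: [-1.1, -1.9, -2.1]
width: 0.0536
grip_force: 40.0
```

```bash
python3 -c "
from h import *
go(.498,.4098,.0496,60.4)"
```

```text
t 22.05 pos [0.4984 0.4096 0.0496] close 60.45 | shift [ 0.02 -0.    0.  ] wz 0.01 tilt wx wy [ 0. -0.  0.] F [-1.1 -1.9 -2.1] w 0.0536 q7 0.38
```

>>> apply_moves(
  plan=[
    [[0,0,0.03,0,0,0],[0,0,0,0,0,0]],
  ],
)

```text
clock: 22.3
tool_pos: [0.4984, 0.4096, 0.0496]
tool_rot: [3.141, -0.0, 2.626]
contact_force: [-4.8, -4.0, 6.5]
width: 0.0538
grip_force: 40.0
```

>>> apply_moves(
  plan=[
    [[0,0,0,0,0,0],[0,0,0,0,0,0],[0,0,0,0,0,0],[0,0,0,0,0,0]],
  ],
  claw=-1,
)

```text
clock: 22.8
tool_pos: [0.4984, 0.4097, 0.0485]
tool_rot: [3.141, 0.0, 2.626]
contact_force: [0.1, 0.3, -0.0]
width: 0.0835
grip_force: 0.0
```

>>> apply_moves(
  plan=[
    [[0,0,-0.5,0,0,0],[0,0,-1,0,0,0],[0,0,-1,0,0,0],[0,0,-1,0,0,0],[0,0,-1,0,0,0]],
  ],
)

```text
clock: 23.42
tool_pos: [0.4985, 0.4097, 0.163]
tool_rot: [3.141, 0.0, 2.626]
contact_force: [0.6, -0.4, 0.3]
width: 0.0871
grip_force: 0.0
```

>>> apply_moves(
  plan=[
    [[0,0,0,0,0,0],[0,0,0,0,0,0],[0,0,0,0,0,0]],
  ],
)

```text
clock: 23.8
tool_pos: [0.4979, 0.4092, 0.16]
tool_rot: [-3.14, -0.0, 2.626]
contact_force: [0.1, -1.3, -0.3]
width: 0.0868
grip_force: 0.0
```

```bash
python3 -c "
from h import *
im=save('wrist','w8.png')[:,:,::-1].copy()
go(.508,-.4306,.18,60.4)
cv2.imwrite('pics/w8c.png',cv2.resize(im[130:280,190:380],(760,600),interpolation=cv2.INTER_CUBIC))"
```

```text
t 23.85 pos [0.4979 0.4093 0.1601] close 60.46 | shift [-16.92 -29.03  -0.76] wz 0.01 tilt wx wy [-0.02 -0.    0.  ] F [ 0.4  0.1 -0.2] w 0.087 q7 0.36
```

View pics/w8c.png

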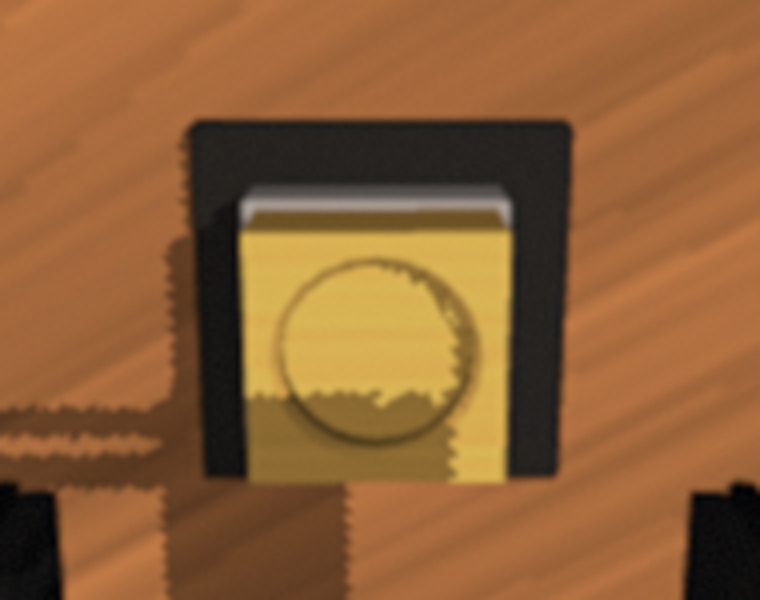

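```bash
python3 -c "
from h import *
q=lambda u,v,z: ray('wrist',u/4+190,v/4+130,z)
p=np.array([q(*c,.054) for c in ((241,231),(512,230),(249,484),(507,484))]);print(p.mean(0),[tool(u/4+190,v/4+130,.054).tolist() for u,v in ((241,231),(512,230),(249,484),(507,484))])
print('block front',tool(376/4+190,199/4+130,.028),tool(240/4+190,200/4+130,.028),tool(512/4+190,200/4+130,.028))
"
```

```text
[0.49868599 0.41112456 0.054     ] [[27.6, -25.2, 106.1], [27.8, 29.1, 106.0], [-27.2, -25.1, 106.1], [-27.2, 29.8, 106.0]]
block front [ 29.4   2.  132.1] [ 29.1 -27.9 132.1] [ 29.1  31.8 132. ]
```

>>> apply_moves(
  plan=[
    [[-0.58,-1,0,0,0,0],[-0.58,-1,0,0,0,0],[-0.58,-1,0,0,0,0],[-0.58,-1,0,0,0,0],[-0.58,-1,0,0,0,0]],
  ],
  claw=-0.15,
)

```text
clock: 24.48
tool_pos: [0.4995, 0.264, 0.1605]
tool_rot: [-3.141, -0.0, 2.626]
contact_force: [-0.1, -0.3, 0.5]
width: 0.0516
grip_force: 0.0
```

>>> apply_moves(
  plan=[
    [[-0.58,-1,0,0,0,0],[-0.58,-1,0,0,0,0],[-0.58,-1,0,0,0,0],[-0.58,-1,0,0,0,0],[-0.58,-1,0,0,0,0]],
  ],
)

```text
clock: 25.1
tool_pos: [0.5009, 0.1196, 0.1606]
tool_rot: [-3.141, -0.0, 2.626]
contact_force: [0.5, -1.1, 0.3]
width: 0.0501
grip_force: 0.0
```

>>> apply_moves(
  plan=[
    [[-0.58,-1,0,0,0,0],[-0.58,-1,0,0,0,0],[-0.58,-1,0,0,0,0],[-0.58,-1,0,0,0,0],[-0.58,-1,0,0,0,0]],
  ],
)

```text
clock: 25.72
tool_pos: [0.5023, -0.0249, 0.1607]
tool_rot: [-3.141, -0.0, 2.626]
contact_force: [0.5, 0.3, 0.3]
width: 0.0506
grip_force: 0.0
```

>>> apply_moves(
  plan=[
    [[-0.58,-1,0,0,0,0],[-0.58,-1,0,0,0,0],[-0.58,-1,0,0,0,0],[-0.58,-1,0,0,0,0],[-0.58,-1,0,0,0,0]],
  ],
)

```text
clock: 26.35
tool_pos: [0.5037, -0.1692, 0.1606]
tool_rot: [-3.141, -0.001, 2.626]
contact_force: [-0.6, 0.6, 0.1]
width: 0.0501
grip_force: 0.0
```

>>> apply_moves(
  plan=[
    [[-0.58,-1,0,0,0,0],[-0.58,-1,0,0,0,0],[-0.58,-1,0,0,0,0],[-0.58,-1,0,0,0,0],[-0.58,-1,0,0,0,0]],
  ],
)

```text
clock: 26.98
tool_pos: [0.5052, -0.3136, 0.1605]
tool_rot: [-3.141, -0.001, 2.626]
contact_force: [0.9, -0.5, 0.0]
width: 0.0502
grip_force: 0.0
```

>>> apply_moves(
  plan=[
    [[-0.58,-1,0,0,0,0],[-0.58,-1,0,0,0,0],[-0.58,-1,0,0,0,0],[0,0,0,0,0,0],[0,0,0,0,0,0]],
  ],
)

```text
clock: 27.6
tool_pos: [0.5063, -0.3989, 0.1605]
tool_rot: [3.141, -0.001, 2.626]
contact_force: [0.9, -0.2, -0.4]
width: 0.0499
grip_force: 0.0
```

```bash
python3 -c "
from h import *
im=save('wrist','w9.png')[:,:,::-1].copy()
go(.508,-.4306,.18,60.4);print(proj('wrist',[.508,-.4306,.022]))
"
```

```text
t 27.65 pos [ 0.5066 -0.3985  0.1606] close 60.51 | shift [-0.68 -1.09 -0.78] wz 0.02 tilt wx wy [ 0.   -0.01 -0.  ] F [ 0.5  1.6 -0.6] w 0.0502 q7 1.88
(np.float64(252.79417764923713), np.float64(227.51534440441932))
```

View pics/w9.png

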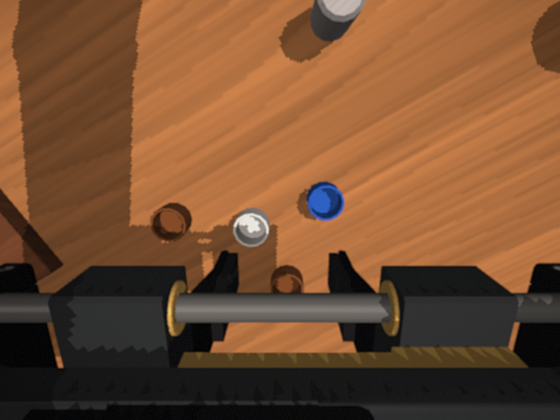

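Small cups in the wrist view: silver (251,227), blue (325,201), brown (171,222) and brown (287,280). The silver one at (251,227) is the cup: right colour, and narrow, unlike the wide silver one by the pad. I'll move over it and confirm in a crop.

>>> apply_moves(
  plan=[
    [[-0.34,-0.55,0.3,0,0,0],[-0.34,-0.55,0.3,0,0,0],[0,0,0.6,0,0,0],[0,0,0.6,0,0,0],[0,0,0,0,0,0]],
  ],
)

```text
clock: 28.28
tool_pos: [0.507, -0.4307, 0.114]
tool_rot: [3.141, -0.003, 2.626]
contact_force: [-0.6, -0.5, -0.4]
width: 0.05
grip_force: 0.0
```

>>> apply_moves(
  plan=[
    [[0,0,0,0,0,0],[0,0,0,0,0,0]],
  ],
)

```text
clock: 28.52
tool_pos: [0.508, -0.4319, 0.1168]
tool_rot: [3.142, 0.001, 2.626]
contact_force: [0.4, -0.8, -0.7]
width: 0.0499
grip_force: 0.0
```

```bash
python3 -c "
from h import *
im=save('wrist','w10.png')[:,:,::-1].copy()
go(.508,-.4306,.028,60.4);print(proj('wrist',[.508,-.4306,.022]))
cv2.imwrite('pics/w10c.png',cv2.resize(im[170:320,180:380],(800,600),interpolation=cv2.INTER_CUBIC))
"
```

```text
t 28.57 pos [ 0.5079 -0.4319  0.1167] close 60.47 | shift [0.03 0.05 3.55] wz 0.01 tilt wx wy [ 0.    0.01 -0.  ] F [-0.4  0.4 -0.1] w 0.0499 q7 1.95
(np.float64(283.18295316138614), np.float64(224.00749271198114))
```

View pics/w10c.png

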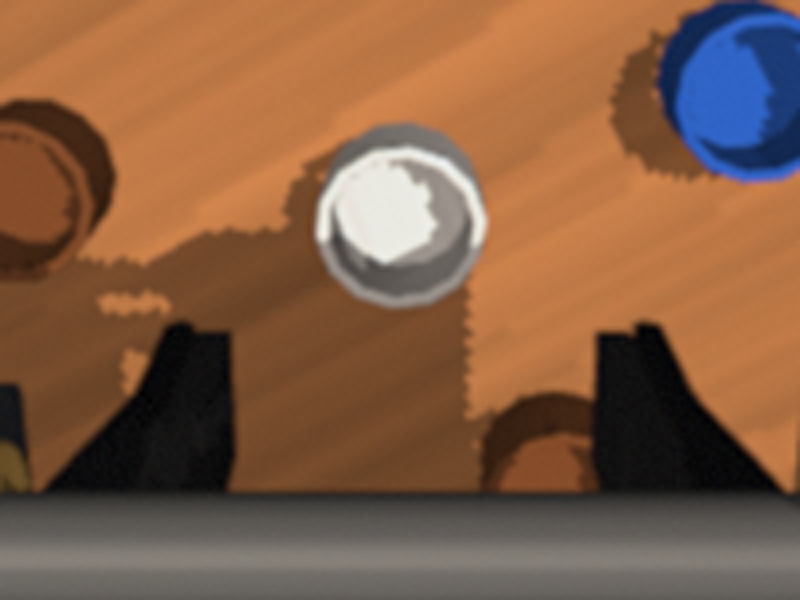

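The silver cup is confirmed: rim centre at crop (401,227), between the fingers, with the look-alikes clear of them.

```bash
python3 -c "
from h import *
for u,v in [(316,227),(487,227),(401.5,147),(401.5,307),(401.5,227)]: print(tool(u/4+180,v/4+170,.022))"
```

```text
[ -1.6 -18.   94.7]
[-1.6 16.  94.7]
[14.8 -1.  94.7]
[-18.7  -1.1  94.7]
[-1.6 -1.  94.7]
```

>>> apply_moves(
  plan=[
    [[-0.07,-0.07,0.8,0,0,0],[0,0,0.9,0,0,0],[0,0,0.9,0,0,0],[0,0,0.6,0,0,0],[0,0,0.33,0,0,0]],
  ],
)

```text
clock: 29.2
tool_pos: [0.5078, -0.434, 0.0263]
tool_rot: [-3.141, -0.001, 2.626]
contact_force: [-0.2, -0.5, 0.9]
width: 0.0502
grip_force: 0.0
```

>>> apply_moves(
  plan=[
    [[0,0,0,0,0,0],[0,0,0,0,0,0],[0,0,0,0,0,0]],
  ],
)

```text
clock: 29.58
tool_pos: [0.5086, -0.4346, 0.0286]
tool_rot: [-3.142, 0.001, 2.626]
contact_force: [0.1, -0.8, -0.4]
width: 0.0502
grip_force: 0.0
```

```bash
python3 -c "
from h import *
go(.508,-.4306,.0275,60.4)"
```

```text
t 29.57 pos [ 0.5086 -0.4346  0.0286] close 60.45 | shift [0.1  0.13 0.04] wz 0.01 tilt wx wy [-0.    0.01  0.  ] F [ 0.1 -0.8 -0.4] w 0.0502 q7 2.0
```

>>> apply_moves(
  plan=[
    [[0,0,0.04,0,0,0],[0,0,0,0,0,0],[0,0,0,0,0,0],[0,0,0,0,0,0],[0,0,0,0,0,0]],
  ],
  claw=1,
  force=15,
)

```text
clock: 30.2
tool_pos: [0.5082, -0.4343, 0.0269]
tool_rot: [3.142, 0.0, 2.626]
contact_force: [-1.1, -0.0, 0.7]
width: 0.0342
grip_force: 15.0
```

>>> apply_moves(
  plan=[
    [[0,0,0,0,0,0],[0,0,0,0,0,0]],
  ],
)

```text
clock: 30.45
tool_pos: [0.5083, -0.4343, 0.0269]
tool_rot: [3.142, 0.0, 2.626]
contact_force: [-0.7, -0.0, 1.3]
width: 0.0338
grip_force: 15.0
```

>>> apply_moves(
  plan=[
    [[0,0,-0.3,0,0,0],[0,0,-0.8,0,0,0],[0,0,-1,0,0,0],[0,0,-1,0,0,0],[0,0,-1,0,0,0]],
  ],
)

```text
clock: 31.08
tool_pos: [0.5083, -0.4346, 0.1317]
tool_rot: [-3.141, 0.001, 2.626]
contact_force: [1.0, -0.4, -2.5]
width: 0.0336
grip_force: 15.0
```

>>> apply_moves(
  plan=[
    [[0,0,-1,0,0,0],[0,0,0,0,0,0],[0,0,0,0,0,0]],
  ],
)

```text
clock: 31.45
tool_pos: [0.5081, -0.4341, 0.1542]
tool_rot: [3.141, -0.0, 2.626]
contact_force: [0.8, -0.6, -2.0]
width: 0.034
grip_force: 15.0
```

```bash
python3 -c "
from h import *
im=save('wrist','w11.png')[:,:,::-1].copy()
go(.498,.41,.16,60.4)
cv2.imwrite('pics/w11c.png',cv2.resize(im[190:360,200:370],(600,600),interpolation=cv2.INTER_CUBIC))"
```

```text
t 31.5 pos [ 0.5079 -0.4339  0.1537] close 60.45 | shift [16.99 29.17 -0.23] wz 0.01 tilt wx wy [ 0.   -0.01 -0.  ] F [-0.   0.2 -0.6] w 0.0341 q7 1.94
```

View pics/w11c.png

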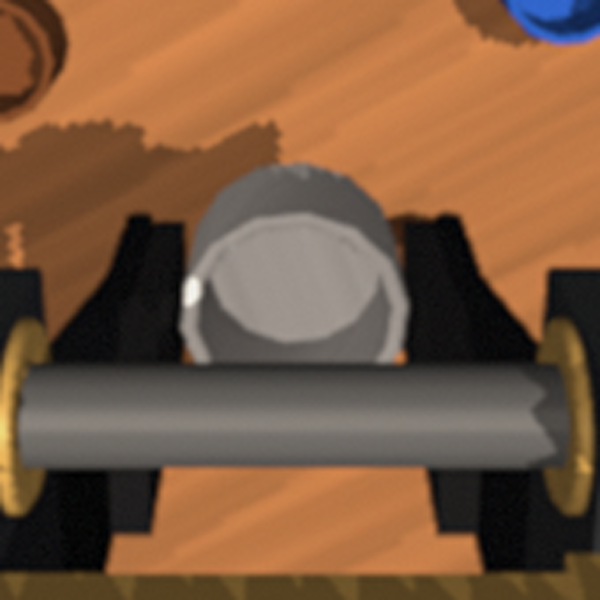

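The cup is held upright by its wall, rim front at crop (295,213). I've now used all 14 picture views, so from here I measure in numbers.

```bash
python3 -c "
from h import *
z=ctrl.state()['tool_pos'][2]-.0049;k=170/600
for u,v in [(295,213),(181,310),(409,310)]: print(tool(u*k+200,v*k+190,z))"
```

```text
[16.   1.4  4.9]
[  0.6 -15.5   4.9]
[ 0.5 18.2  4.9]
```

>>> apply_moves(
  plan=[
    [[0.58,1,0,0,0,0],[0.58,1,0,0,0,0],[0.58,1,0,0,0,0],[0.58,1,0,0,0,0],[0.58,1,0,0,0,0]],
  ],
)

```text
clock: 32.12
tool_pos: [0.5062, -0.2885, 0.1534]
tool_rot: [-3.141, -0.002, 2.626]
contact_force: [-0.5, -0.5, -0.7]
width: 0.0338
grip_force: 15.0
```

>>> apply_moves(
  plan=[
    [[0.58,1,0,0,0,0],[0.58,1,0,0,0,0],[0.58,1,0,0,0,0],[0.58,1,0,0,0,0],[0.58,1,0,0,0,0]],
  ],
)

```text
clock: 32.75
tool_pos: [0.5047, -0.1442, 0.1535]
tool_rot: [-3.141, -0.001, 2.626]
contact_force: [0.5, 0.2, -0.4]
width: 0.0338
grip_force: 15.0
```

>>> apply_moves(
  plan=[
    [[0.58,1,0,0,0,0],[0.58,1,0,0,0,0],[0.58,1,0,0,0,0],[0.58,1,0,0,0,0],[0.58,1,0,0,0,0]],
  ],
)

```text
clock: 33.38
tool_pos: [0.5033, 0.0001, 0.1535]
tool_rot: [-3.141, -0.001, 2.626]
contact_force: [0.8, 0.2, -1.5]
width: 0.034
grip_force: 15.0
```

>>> apply_moves(
  plan=[
    [[0.58,1,0,0,0,0],[0.58,1,0,0,0,0],[0.58,1,0,0,0,0],[0.58,1,0,0,0,0],[0.58,1,0,0,0,0]],
  ],
)

```text
clock: 34.0
tool_pos: [0.5019, 0.1444, 0.1535]
tool_rot: [-3.14, -0.001, 2.626]
contact_force: [-0.2, -0.1, -0.5]
width: 0.0338
grip_force: 15.0
```

>>> apply_moves(
  plan=[
    [[0.58,1,0,0,0,0],[0.58,1,0,0,0,0],[0.58,1,0,0,0,0],[0.58,1,0,0,0,0],[0.58,1,0,0,0,0]],
  ],
)

```text
clock: 34.62
tool_pos: [0.5005, 0.2888, 0.1533]
tool_rot: [-3.14, -0.001, 2.626]
contact_force: [-0.1, 0.4, -1.2]
width: 0.0343
grip_force: 15.0
```

>>> apply_moves(
  plan=[
    [[0.58,1,0,0,0,0],[0.58,1,0,0,0,0],[0.58,1,0,0,0,0],[0.5,0.8,0,0,0,0],[0,0,0,0,0,0]],
  ],
)

```text
clock: 35.25
tool_pos: [0.4981, 0.4004, 0.1533]
tool_rot: [-3.141, -0.001, 2.629]
contact_force: [0.3, 0.0, -0.9]
width: 0.0339
grip_force: 15.0
```

>>> apply_moves(
  plan=[
    [[0,0,0,0,0,0],[0,0,0,0,0,0],[0,0,0,0,0,0]],
  ],
)

```text
clock: 35.62
tool_pos: [0.4996, 0.3977, 0.1545]
tool_rot: [3.142, 0.0, 2.625]
contact_force: [0.2, 0.2, -1.3]
width: 0.0339
grip_force: 15.0
```

```bash
python3 -c "
from h import *
save('wrist','w12.png')
go(.4984,.4096,.1,60.4)"
```

```text
t 35.67 pos [0.4995 0.3979 0.1545] close 60.41 | shift [0.27 0.39 2.18] wz 0.0 tilt wx wy [ 0.  0. -0.] F [-0.4  0.7 -0.3] w 0.0343 q7 0.39
```

>>> apply_moves(
  plan=[
    [[0.32,0.39,0.6,0,0,0],[0,0,0.9,0,0,0],[0,0,0.8,0,0,0],[0,0,0.2,0,0,0],[0,0,0,0,0,0]],
  ],
)

```text
clock: 36.3
tool_pos: [0.497, 0.4109, 0.0915]
tool_rot: [-3.141, -0.0, 2.626]
contact_force: [-0.1, 0.6, -0.3]
width: 0.0336
grip_force: 15.0
```

>>> apply_moves(
  plan=[
    [[0,0,0,0,0,0],[0,0,0,0,0,0],[0,0,0,0,0,0]],
  ],
)

```text
clock: 36.67
tool_pos: [0.4973, 0.411, 0.0923]
tool_rot: [3.141, 0.0, 2.626]
contact_force: [0.4, 0.3, -0.6]
width: 0.0343
grip_force: 15.0
```

```bash
python3 -c "
from h import *
im=save('wrist','w13.png')[:,:,::-1].copy()
go(.4984,.4096,.0729,60.4)
c=[proj('wrist',p) for p in [ray('wrist',0,0,.054)]]
cp=campose('wrist');s=ctrl.state();R=Rn.from_euler('xyz',s['tool_rot']).as_matrix();
f=lambda x,y,z:np.round(proj('wrist',s['tool_pos']+R@(np.array([x,y,0])/1e3)-[0,0,s['tool_pos'][2]-z],cp),1)
print('exp die corners',f(27,-27,.054),f(27,27,.054),'rim front',f(17,0,s['tool_pos'][2]-.0049))
h=cv2.cvtColor(im,cv2.COLOR_BGR2HSV)
for u in (235,245,320,330): print(u,[tuple(int(a) for a in h[v,u]) for v in range(195,232,2)])
print('row',[(u,*[int(a) for a in h[232,u]]) for u in list(range(205,230,2))+list(range(336,362,2))])
"
```

```text
t 36.73 pos [0.4972 0.411  0.0922] close 60.45 | shift [-0.07 -0.03  0.77] wz 0.01 tilt wx wy [0. 0. 0.] F [ 0.2  0.6 -0.7] w 0.0337 q7 0.39
exp die corners [236.1 211.7] [326.3 211.7] rim front [280.9 248.6]
235 [(15, 49, 42), (13, 42, 43), (10, 25, 31), (23, 41, 25), (6, 49, 26), (20, 33, 23), (0, 29, 26), (8, 44, 23), (15, 23, 22), (18, 73, 35), (20, 122, 48), (19, 114, 49), (18, 109, 42), (17, 74, 31), (17, 77, 30), (0, 12, 22), (0, 28, 18), (105, 26, 20), (135, 26, 20)]
245 [(13, 26, 87), (9, 27, 93), (11, 27, 132), (11, 26, 189), (16, 85, 150), (19, 167, 122), (19, 162, 123), (19, 165, 124), (18, 161, 119), (21, 158, 191), (23, 153, 232), (22, 153, 231), (22, 153, 230), (22, 154, 230), (22, 154, 230), (23, 150, 231), (23, 151, 230), (23, 152, 230), (23, 152, 230)]
320 [(9, 28, 92), (13, 24, 95), (12, 25, 131), (12, 28, 185), (18, 116, 132), (19, 172, 120), (19, 163, 122), (19, 162, 124), (19, 164, 121), (21, 157, 201), (22, 154, 232), (22, 151, 231), (22, 153, 230), (22, 154, 230), (22, 153, 230), (23, 151, 231), (23, 152, 230), (22, 153, 230), (22, 152, 230)]
330 [(19, 45, 45), (21, 41, 44), (15, 35, 44), (19, 44, 46), (17, 41, 44), (20, 36, 43), (21, 42, 43), (15, 35, 44), (17, 43, 42), (21, 41, 44), (19, 45, 45), (20, 36, 42), (15, 36, 42), (13, 41, 44), (10, 35, 44), (15, 36, 43), (21, 42, 43), (20, 36, 43), (25, 38, 40)]
row [(205, 12, 164, 170), (207, 12, 161, 169), (209, 13, 164, 168), (211, 13, 162, 170), (213, 13, 161, 173), (215, 13, 162, 172), (217, 13, 162, 124), (219, 13, 159, 98), (221, 13, 162, 99), (223, 13, 168, 102), (225, 13, 149, 72), (227, 0, 0, 24), (229, 6, 47, 27), (336, 17, 42, 43), (338, 15, 37, 41), (340, 13, 45, 40), (342, 12, 161, 160), (344, 13, 161, 200), (346, 13, 163, 202), (348, 13, 161, 206), (350, 12, 159, 208), (352, 13, 160, 206), (354, 13, 160, 202), (356, 12, 160, 199), (358, 13, 161, 196), (360, 13, 160, 193)]
```

```bash
python3 -c "
from h import *
im=cv2.imread('pics/w13.png')
print([(u,int(im[218,u,1])) for u in list(range(232,242))+list(range(320,331))])
g=im[:,281,:].max(1);print('col281',[(v,int(g[v])) for v in range(224,262,1)])
print(tool(281,212.8,.054),[tool(u,218,.054).tolist() for u in (236,326)])
"
```

```text
[(232, 23), (233, 24), (234, 19), (235, 40), (236, 104), (237, 167), (238, 195), (239, 196), (240, 195), (241, 194), (320, 197), (321, 197), (322, 197), (323, 198), (324, 200), (325, 193), (326, 148), (327, 79), (328, 39), (329, 36), (330, 40)]
col281 [(224, 230), (225, 233), (226, 231), (227, 231), (228, 230), (229, 230), (230, 230), (231, 230), (232, 230), (233, 225), (234, 212), (235, 185), (236, 143), (237, 115), (238, 113), (239, 113), (240, 108), (241, 100), (242, 95), (243, 92), (244, 91), (245, 90), (246, 91), (247, 91), (248, 90), (249, 91), (250, 110), (251, 139), (252, 152), (253, 148), (254, 144), (255, 148), (256, 152), (257, 152), (258, 152), (259, 152), (260, 153), (261, 153)]
[26.3 -0.1 38.1] [[23.1, -27.2, 38.1], [23.0, 27.0, 38.2]]
```

>>> apply_moves(
  plan=[
    [[0,-0.03,0,0,0,0],[0,0,0.25,0,0,0],[0,0,0.2,0,0,0],[0,0,0.1,0,0,0],[0,0,0,0,0,0]],
  ],
)

```text
clock: 37.35
tool_pos: [0.4966, 0.4101, 0.0776]
tool_rot: [-3.141, -0.0, 2.626]
contact_force: [-0.2, 0.4, -0.5]
width: 0.034
grip_force: 15.0
```

>>> apply_moves(
  plan=[
    [[0,0,0.1,0,0,0],[0,0,0.06,0,0,0],[0,0,0,0,0,0],[0,0,0,0,0,0]],
  ],
)

```text
clock: 37.85
tool_pos: [0.4967, 0.4103, 0.0741]
tool_rot: [3.142, 0.0, 2.626]
contact_force: [-0.7, -0.3, -0.4]
width: 0.0337
grip_force: 15.0
```

```bash
python3 -c "
from h import *
go(.4984,.4096,.0729,60.4)"
```

```text
t 37.85 pos [0.4967 0.4103 0.0741] close 60.45 | shift [-0.07  0.01  0.05] wz 0.01 tilt wx wy [ 0.  0. -0.] F [-0.7 -0.3 -0.4] w 0.0337 q7 0.39
```

>>> apply_moves(
  plan=[
    [[0,0,0.03,0,0,0],[0,0,0.02,0,0,0],[0,0,0.02,0,0,0],[0,0,0,0,0,0],[0,0,0,0,0,0]],
  ],
)

```text
clock: 38.48
tool_pos: [0.4967, 0.4103, 0.0728]
tool_rot: [3.141, -0.0, 2.626]
contact_force: [-2.1, -1.7, 5.0]
width: 0.0338
grip_force: 15.0
```

>>> apply_moves(
  plan=[
    [[0,0,0,0,0,0],[0,0,0,0,0,0],[0,0,0,0,0,0],[0,0,0,0,0,0]],
  ],
  claw=-0.3,
)

```text
clock: 38.98
tool_pos: [0.4967, 0.4102, 0.0722]
tool_rot: [-3.141, 0.0, 2.626]
contact_force: [-0.5, -0.3, -0.4]
width: 0.0557
grip_force: 0.0
```

>>> apply_moves(
  plan=[
    [[0,0,-0.4,0,0,0],[0,0,-0.8,0,0,0],[0,0,-1,0,0,0],[0,0,-1,0,0,0],[0,0,-0.6,0,0,0]],
  ],
)

```text
clock: 39.6
tool_pos: [0.4974, 0.4107, 0.1702]
tool_rot: [3.139, 0.001, 2.626]
contact_force: [-1.0, -0.1, -0.7]
width: 0.0564
grip_force: 0.0
```

>>> apply_moves(
  plan=[
    [[0,0,0,0,0,0],[0,0,0,0,0,0],[0,0,0,0,0,0]],
  ],
)

```text
clock: 39.98
tool_pos: [0.4962, 0.4099, 0.1662]
tool_rot: [-3.14, -0.0, 2.626]
contact_force: [-0.3, -0.8, -0.3]
width: 0.0566
grip_force: 0.0
```

```bash
python3 -c "
from h import *
im=save('wrist','w14.png')[:,:,::-1].copy()
cp=campose('wrist');go(.4888,.0785,.165)
h=cv2.cvtColor(im,cv2.COLOR_BGR2HSV)
d=ctrl.trace('cup','wrist')
print([(round(a['conf'],2),np.round(np.array(a['rect'])*[560,420,560,420],1)) for a in d[:3]])
print('exp rim c',proj('wrist',[.4967,.4103,.068],cp),proj('wrist',[.4983,.41,.054],cp))
for a in d[:1]:
    r=np.array(a['rect'])*[560,420,560,420]
    print('rim edges', tool(r[0],(r[1]+r[3])/2,.068),tool(r[2],(r[1]+r[3])/2,.068),tool((r[0]+r[2])/2,r[3],.068))
die=cv2.inRange(h,(17,110,40),(32,255,255));die[262:]=0
n,l,st,c=cv2.connectedComponentsWithStats(die);print(st[1:][st[1:,4]>150])
"
```

```text
t 40.02 pos [0.4963 0.4099 0.1663] close 60.46 | shift [ -6.28 -11.68   0.07] wz None tilt wx wy [-0.02 -0.   -0.  ] F [ 0.8 -0.2  0.2] w 0.0563 q7 0.37
[(0.7, array([264.4, 202.3, 303.6, 243.4]))]
exp rim c (np.float64(282.4944132169939), np.float64(223.66551265321976)) (np.float64(283.16935587456584), np.float64(220.26653055176416))
rim edges [  0.5 -13.9  98.4] [ 0.5 17.6 98.4] [-17.2   1.9  98.4]
[[ 469    0   56   90 2230]
 [ 545    0   15   47  378]
 [ 500   61   60   35  204]
 [ 250  184   68   66 2804]]
```

>>> apply_moves(
  plan=[
    [[-0.53,-1,0,0,0,0],[-0.53,-1,0,0,0,0],[-0.53,-1,0,0,0,0],[-0.53,-1,0,0,0,0],[-0.53,-1,0,0,0,0]],
  ],
)

```text
clock: 40.7
tool_pos: [0.4926, 0.2676, 0.167]
tool_rot: [-3.141, -0.0, 2.626]
contact_force: [0.2, -0.7, -0.8]
width: 0.0567
grip_force: 0.0
```

>>> apply_moves(
  plan=[
    [[-0.53,-1,0,0,0,0],[-0.53,-1,0,0,0,0],[-0.53,-1,0,0,0,0],[-0.53,-1,0,0,0,0],[-0.53,-1,0,0,0,0]],
  ],
)

```text
clock: 41.32
tool_pos: [0.4885, 0.126, 0.1672]
tool_rot: [-3.142, -0.0, 2.626]
contact_force: [-0.5, -0.2, 0.0]
width: 0.0564
grip_force: 0.0
```

>>> apply_moves(
  plan=[
    [[-0.53,-1,0,0,0,0],[0,-0.68,0,0,0,0],[0,0,0,0,0,0],[0,0,0,0,0,0],[0,0,0,0,0,0]],
  ],
)

```text
clock: 41.95
tool_pos: [0.4795, 0.0854, 0.1673]
tool_rot: [3.142, 0.0, 2.627]
contact_force: [-0.0, -0.0, -0.5]
width: 0.0563
grip_force: 0.0
```

```bash
python3 -c "
from h import *
im=save('wrist','w15.png')[:,:,::-1].copy()
cp=campose('wrist');go(.4888,.0785,.165)
d=ctrl.trace('punch','wrist')
print('exp top',proj('wrist',[.4888,.0785,.062],cp),'foot',proj('wrist',[.4888,.0785,0],cp))
for a in d[:3]:
    r=np.array(a['rect'])*[560,420,560,420];print(round(a['conf'],2),r.round(1))
    m=a['mask'].astype(np.uint8);ys=np.where(m.any(1))[0]
    print([(int(y),int(np.where(m[y])[0].min()),int(np.where(m[y])[0].max())) for y in ys[::4]])
"
```

```text
t 42.0 pos [0.4796 0.0852 0.1673] close 60.53 | shift [-0.45 -0.05  0.09] wz None tilt wx wy [-0.  0. -0.] F [ 0.5 -0.1  0.2] w 0.0566 q7 0.81
exp top (np.float64(280.17415144440935), np.float64(233.77188045169777)) foot (np.float64(280.6902865307563), np.float64(213.06604699650634))
0.97 [266.5 205.7 293.8 247.9]
[(206, 275, 282), (210, 270, 287), (214, 268, 289), (218, 267, 290), (222, 267, 290), (226, 267, 290), (230, 267, 290), (234, 267, 291), (238, 267, 290), (242, 269, 288), (246, 274, 279)]
```

>>> apply_moves(
  plan=[
    [[-0.45,-0.08,0.5,0,0,0],[0,0,0.5,0,0,0],[0,0,0.3,0,0,0],[0,0,0,0,0,0],[0,0,0,0,0,0]],
  ],
)

```text
clock: 42.68
tool_pos: [0.4884, 0.0771, 0.135]
tool_rot: [3.141, 0.0, 2.626]
contact_force: [0.4, -0.8, -0.2]
width: 0.0565
grip_force: 0.0
```

```bash
python3 -c "
from h import *
im=save('wrist','w16.png')
cp=campose('wrist');go(.4885,.078,.045)
a=ctrl.trace('punch','wrist')[0];r=np.array(a['rect'])*[560,420,560,420];print(round(a['conf'],2),r.round(1))
s=ctrl.state();R=Rn.from_euler('xyz',s['tool_rot']).as_matrix()
for x,y in [(0,-11),(0,11),(-11,0),(11,0)]: print(x,y,np.round(proj('wrist',s['tool_pos']+R@np.array([x/1e3,y/1e3,s['tool_pos'][2]-.062]),cp),1))
"
```

```text
t 42.73 pos [0.4885 0.0772 0.1352] close 60.46 | shift [0.02 0.03 3.61] wz None tilt wx wy [ 0.  0. -0.] F [0.  0.2 0.4] w 0.0563 q7 0.86
0.9 [266.8 204.  299.5 252.2]
0 -11 [266.4 234.1]
0 11 [296.7 234.1]
-11 0 [281.6 248.1]
11 0 [281.5 219.7]
```

>>> apply_moves(
  plan=[
    [[-0.06,0,0.8,0,0,0],[0,0,0.9,0,0,0],[0,0,0.9,0,0,0],[0,0,0.7,0,0,0],[0,0,0.28,0,0,0]],
  ],
)

```text
clock: 43.4
tool_pos: [0.4893, 0.0763, 0.0448]
tool_rot: [-3.141, -0.001, 2.626]
contact_force: [-0.0, -0.3, 0.3]
width: 0.0561
grip_force: 0.0
```

>>> apply_moves(
  plan=[
    [[0,0,0,0,0,0],[0,0,0,0,0,0],[0,0,0,0,0,0],[0,0,0,0,0,0],[0,0,0,0,0,0]],
  ],
  claw=1,
  force=25,
)

```text
clock: 44.02
tool_pos: [0.4898, 0.0764, 0.0456]
tool_rot: [3.141, 0.0, 2.626]
contact_force: [0.7, 0.0, 1.5]
width: 0.0216
grip_force: 25.0
```

>>> apply_moves(
  plan=[
    [[0,0,0,0,0,0],[0,0,0,0,0,0],[0,0,0,0,0,0]],
  ],
)

```text
clock: 44.4
tool_pos: [0.4899, 0.0764, 0.0456]
tool_rot: [3.141, 0.0, 2.626]
contact_force: [-0.9, -0.2, 4.6]
width: 0.0208
grip_force: 25.0
```

```bash
python3 -c "
from h import *
im=save('wrist','w17.png')
cp=campose('wrist');go(.4972,.4102,.05)
a=ctrl.trace('punch','wrist')[0];r=np.array(a['rect'])*[560,420,560,420];print(round(a['conf'],2),r.round(1))
m=a['mask'];ys=np.where(m.any(1))[0]
print([(int(y),int(np.where(m[y])[0].min()),int(np.where(m[y])[0].max())) for y in ys[::4]])
s=ctrl.state();R=Rn.from_euler('xyz',s['tool_rot']).as_matrix()
for x,y in [(0,-11),(0,11),(-11,0),(11,0)]: print(x,y,np.round(proj('wrist',s['tool_pos']+R@np.array([x/1e3,y/1e3,s['tool_pos'][2]-.062]),cp),1))
"
```

```text
t 44.45 pos [0.4898 0.0764 0.0455] close 60.45 | shift [ 6.33 11.76 -0.18] wz None tilt wx wy [ 0.  0. -0.] F [-0.8  0.5  5.6] w 0.0214 q7 0.93
0.83 [260.9 235.5 308.2 297.4]
[(235, 279, 285), (239, 270, 293), (243, 266, 296), (247, 265, 298), (251, 264, 299), (255, 263, 299), (259, 263, 300), (263, 263, 300), (267, 264, 301), (271, 263, 301), (275, 263, 302), (279, 262, 302), (283, 262, 303), (287, 261, 304), (291, 261, 304)]
0 -11 [256.7 301. ]
0 11 [304.7 301. ]
-11 0 [280.8 321.7]
11 0 [280.7 279.4]
```

```bash
python3 -c "
from h import *
im=cv2.imread('pics/w17.png');cp=campose('wrist')
s=ctrl.state();R=Rn.from_euler('xyz',s['tool_rot']).as_matrix()
print(np.round(proj('wrist',s['tool_pos']+R@np.array([.011,0,s['tool_pos'][2]]),cp),1))
print([(v,int(im[v,282].mean())) for v in range(228,334,2)])
print([(v,int(im[v,292].mean())) for v in range(260,300,2)])
"
```

```text
[281.3 232.7]
[(228, 123), (230, 125), (232, 128), (234, 111), (236, 67), (238, 65), (240, 67), (242, 67), (244, 66), (246, 65), (248, 66), (250, 66), (252, 65), (254, 66), (256, 65), (258, 65), (260, 65), (262, 65), (264, 65), (266, 66), (268, 65), (270, 63), (272, 63), (274, 65), (276, 70), (278, 102), (280, 104), (282, 103), (284, 102), (286, 104), (288, 106), (290, 107), (292, 86), (294, 42), (296, 61), (298, 73), (300, 82), (302, 87), (304, 97), (306, 108), (308, 117), (310, 121), (312, 112), (314, 102), (316, 98), (318, 93), (320, 83), (322, 77), (324, 77), (326, 76), (328, 74), (330, 72), (332, 70)]
[(260, 58), (262, 59), (264, 59), (266, 58), (268, 58), (270, 60), (272, 60), (274, 61), (276, 58), (278, 70), (280, 97), (282, 97), (284, 95), (286, 92), (288, 98), (290, 104), (292, 83), (294, 43), (296, 62), (298, 73)]
```

>>> apply_moves(
  plan=[
    [[0,0,-0.3,0,0,0],[0,0,-0.8,0,0,0],[0,0,-1,0,0,0],[0,0,-1,0,0,0],[0,0,-1,0,0,0]],
  ],
)

```text
clock: 45.12
tool_pos: [0.4891, 0.0761, 0.1485]
tool_rot: [-3.141, -0.0, 2.626]
contact_force: [-1.1, 0.2, -2.5]
width: 0.0211
grip_force: 25.0
```

>>> apply_moves(
  plan=[
    [[0,0,-0.5,0,0,0],[0.53,0.98,0,0,0,0],[0.53,0.98,0,0,0,0],[0.53,0.98,0,0,0,0],[0.53,0.98,0,0,0,0]],
  ],
)

```text
clock: 45.75
tool_pos: [0.4913, 0.1884, 0.1597]
tool_rot: [-3.14, -0.001, 2.626]
contact_force: [-0.1, 0.3, -1.4]
width: 0.0208
grip_force: 25.0
```

>>> apply_moves(
  plan=[
    [[0.53,0.98,0,0,0,0],[0.53,0.98,0,0,0,0],[0.53,0.98,0,0,0,0],[0.53,0.98,0,0,0,0],[0.53,0.98,0,0,0,0]],
  ],
)

```text
clock: 46.38
tool_pos: [0.4944, 0.3281, 0.1598]
tool_rot: [-3.141, -0.0, 2.626]
contact_force: [-0.0, 0.1, -1.1]
width: 0.0211
grip_force: 25.0
```

>>> apply_moves(
  plan=[
    [[0.53,0.98,0,0,0,0],[0.5,0.9,0,0,0,0],[0,0,0,0,0,0],[0,0,0,0,0,0],[0,0,0,0,0,0]],
  ],
)

```text
clock: 47.0
tool_pos: [0.4957, 0.3794, 0.1603]
tool_rot: [-3.141, 0.0, 2.624]
contact_force: [0.2, 1.3, -1.9]
width: 0.0212
grip_force: 25.0
```

```bash
python3 -c "
from h import *
go(.4972,.4102,.125,60.45)
im=save('wrist','w18.png')"
```

```text
t 47.0 pos [0.4957 0.3794 0.1603] close 60.37 | shift [0.56 1.1  1.41] wz -0.01 tilt wx wy [-0.  0.  0.] F [ 0.2  1.3 -1.9] w 0.0212 q7 0.41
```

>>> apply_moves(
  plan=[
    [[0.28,0.55,0,0,0,0],[0.28,0.55,0,0,0,0],[0,0,0.7,0,0,0],[0,0,0.6,0,0,0],[0,0,0,0,0,0]],
  ],
)

```text
clock: 47.68
tool_pos: [0.4959, 0.4099, 0.1253]
tool_rot: [-3.138, -0.001, 2.625]
contact_force: [-0.1, -0.1, -1.4]
width: 0.0212
grip_force: 25.0
```

>>> apply_moves(
  plan=[
    [[0,0,0,0,0,0],[0,0,0,0,0,0],[0,0,0,0,0,0]],
  ],
)

```text
clock: 48.05
tool_pos: [0.497, 0.4115, 0.1283]
tool_rot: [3.141, 0.0, 2.626]
contact_force: [0.4, 0.0, -1.1]
width: 0.0211
grip_force: 25.0
```

```bash
python3 -c "
from h import *
im=save('wrist','w19.png')[:,:,::-1].copy()
cp=campose('wrist');go(.4972,.4102,.0946,60.45)
s=ctrl.state();R=Rn.from_euler('xyz',s['tool_rot']).as_matrix();tz=s['tool_pos'][2]
P=lambda x,y,z:[float(round(t,1)) for t in proj('wrist',s['tool_pos']+R@np.array([x/1e3,y/1e3,tz-z]),cp)]
print('rim out',P(17,0,.068),'rim in',P(14.5,0,.068),'L',P(0,-17,.068),'R',P(0,17,.068),'foot front',P(11,0,tz-.0456),'top front',P(11,0,tz+.0164),'die front',P(27,0,.054),P(27,-27,.054),P(27,27,.054))
for u in (274,282,290): print(u,[(v,int(im[v,u].mean())) for v in range(186,290,2)])
for v in (228,236): print(v,[(u,*map(int,im[v,u,[0,2]])) for u in range(246,322,2)])
"
```

```text
t 48.1 pos [0.4969 0.4115 0.1283] close 60.45 | shift [-0.03 -0.04  1.35] wz -0.0 tilt wx wy [ 0.01  0.   -0.  ] F [-0.6 -0.1 -1.9] w 0.0212 q7 0.38
rim out [281.4, 216.9] rim in [281.4, 220.5] L [256.8, 240.6] R [306.1, 240.5] foot front [281.3, 232.7] top front [280.6, 279.3] die front [281.5, 197.7] [243.3, 197.7] [319.7, 197.7]
274 [(186, 87), (188, 104), (190, 175), (192, 127), (194, 84), (196, 88), (198, 88), (200, 165), (202, 174), (204, 174), (206, 171), (208, 128), (210, 164), (212, 115), (214, 106), (216, 106), (218, 112), (220, 212), (222, 225), (224, 228), (226, 229), (228, 229), (230, 230), (232, 230), (234, 232), (236, 166), (238, 74), (240, 75), (242, 76), (244, 75), (246, 76), (248, 74), (250, 74), (252, 75), (254, 75), (256, 75), (258, 75), (260, 75), (262, 75), (264, 73), (266, 73), (268, 76), (270, 74), (272, 74), (274, 73), (276, 73), (278, 86), (280, 111), (282, 110), (284, 110), (286, 109), (288, 109)]
282 [(186, 88), (188, 104), (190, 175), (192, 127), (194, 86), (196, 87), (198, 92), (200, 165), (202, 173), (204, 175), (206, 156), (208, 132), (210, 149), (212,
[... 1604 characters left out ...]
 92, 231), (314, 93, 232), (316, 94, 234), (318, 78, 196), (320, 37, 52)]
236 [(246, 55, 153), (248, 55, 153), (250, 54, 152), (252, 44, 123), (254, 35, 100), (256, 52, 130), (258, 127, 154), (260, 123, 136), (262, 84, 93), (264, 136, 150), (266, 133, 149), (268, 131, 145), (270, 136, 151), (272, 150, 165), (274, 160, 171), (276, 124, 133), (278, 96, 104), (280, 76, 83), (282, 65, 73), (284, 79, 87), (286, 101, 110), (288, 129, 138), (290, 133, 145), (292, 130, 144), (294, 138, 153), (296, 138, 154), (298, 136, 150), (300, 121, 134), (302, 210, 227), (304, 190, 203), (306, 63, 147), (308, 45, 128), (310, 53, 148), (312, 56, 153), (314, 56, 154), (316, 57, 157), (318, 48, 119), (320, 35, 41)]
```

>>> apply_moves(
  plan=[
    [[0.02,-0.03,0.2,0,0,0],[0,0,0.4,0,0,0],[0,0,0.3,0,0,0],[0,0,0,0,0,0],[0,0,0,0,0,0]],
  ],
)

```text
clock: 48.72
tool_pos: [0.496, 0.411, 0.1053]
tool_rot: [-3.142, 0.0, 2.626]
contact_force: [-0.6, -0.4, -2.1]
width: 0.021
grip_force: 25.0
```

>>> apply_moves(
  plan=[
    [[0,0,0.2,0,0,0],[0,0,0.1,0,0,0],[0,0,0,0,0,0],[0,0,0,0,0,0]],
  ],
)

```text
clock: 49.22
tool_pos: [0.496, 0.411, 0.0979]
tool_rot: [3.142, 0.0, 2.626]
contact_force: [0.3, -0.4, -1.3]
width: 0.021
grip_force: 25.0
```

```bash
python3 -c "
from h import *
go(.4972,.4102,.0946,60.45)"
```

```text
t 49.23 pos [0.496  0.411  0.0979] close 60.45 | shift [-0.06 -0.    0.13] wz 0.0 tilt wx wy [ 0.  0. -0.] F [ 0.3 -0.4 -1.3] w 0.021 q7 0.39
```

>>> apply_moves(
  plan=[
    [[0,0,0.06,0,0,0],[0,0,0.04,0,0,0],[0,0,0.03,0,0,0],[0,0,0.02,0,0,0],[0,0,0,0,0,0]],
  ],
)

```text
clock: 49.85
tool_pos: [0.4961, 0.411, 0.0946]
tool_rot: [3.141, 0.0, 2.626]
contact_force: [-3.0, -1.2, 5.5]
width: 0.0214
grip_force: 25.0
```

>>> apply_moves(
  plan=[
    [[0,0,0,0,0,0],[0,0,0,0,0,0]],
  ],
)

```text
clock: 50.1
tool_pos: [0.4961, 0.411, 0.0946]
tool_rot: [3.141, 0.0, 2.626]
contact_force: [-1.6, -2.3, 5.2]
width: 0.0208
grip_force: 25.0
```

Contact comes at exactly the expected height (0.0946). Releasing and rising.

>>> apply_moves(
  plan=[
    [[0,0,0,0,0,0],[0,0,0,0,0,0],[0,0,0,0,0,0],[0,0,0,0,0,0]],
  ],
  claw=-0.4,
)

```text
clock: 50.6
tool_pos: [0.4959, 0.411, 0.0939]
tool_rot: [-3.141, -0.0, 2.626]
contact_force: [-0.3, -0.3, 0.8]
width: 0.053
grip_force: 0.0
```

>>> apply_moves(
  plan=[
    [[0,0,-0.4,0,0,0],[0,0,-0.8,0,0,0],[0,0,-0.8,0,0,0],[0,0,-1,0,0,0],[0,0,-1,0,0,0]],
  ],
)

```text
clock: 51.22
tool_pos: [0.4962, 0.4111, 0.1966]
tool_rot: [3.14, 0.0, 2.626]
contact_force: [-0.3, -1.2, -0.2]
width: 0.0608
grip_force: 0.0
```

>>> apply_moves(
  plan=[
    [[-1,0,-1,0,0,0],[-1,0,0,0,0,0],[-1,0,0,0,0,0],[-1,0,0,0,0,0],[0,0,0,0,0,0]],
  ],
)

```text
clock: 51.85
tool_pos: [0.5849, 0.3597, 0.2205]
tool_rot: [3.141, 0.002, 2.622]
contact_force: [-0.3, -0.5, 0.2]
width: 0.0607
grip_force: 0.0
```

```bash
python3 -c "
from h import *
go(.4972,.4102,.1)
for cam in ('wrist','side'):
    save(cam,'fin_%s.png'%cam)
    cp=campose(cam)
    print(cam,'exp top',np.round(proj(cam,[.4972,.4102,.111],cp),1),'rim',np.round(proj(cam,[.4972,.4102,.068],cp),1),'die',np.round(proj(cam,[.4983,.41,.041],cp),1))
    for t in ('punch','cup','die','block'):
        print(t,[(round(a['conf'],2),np.round(np.array(a['rect'])*[560,420,560,420],1).tolist()) for a in ctrl.spot_in(t,cam)[:4]])
"
```

```text
t 51.85 pos [0.5849 0.3597 0.2205] close 60.26 | shift [4.06 0.01 4.81] wz None tilt wx wy [ 0.01  0.02 -0.  ] F [-0.3 -0.5  0.2] w 0.0607 q7 0.53
wrist exp top [281.3  92.3] rim [281.5  96.4] die [282.   99.6]
punch [(0.82, [265.6, 73.9, 299.9, 110.6])]
cup [(0.71, [261.6, 80.0, 303.0, 115.7]), (0.6, [236.5, 52.1, 328.1, 143.1])]
die [(0.69, [252.4, 64.4, 314.0, 126.1])]
block [(0.54, [252.3, 71.8, 314.5, 132.4])]
side exp top [228.7 118.8] rim [229.5 130.6] die [230.3 137.7]
punch []
cup [(0.69, [307.5, 383.7, 326.5, 407.0]), (0.68, [349.2, 336.4, 375.7, 359.4]), (0.57, [227.5, 133.7, 235.5, 136.7]), (0.52, [313.2, 313.6, 329.1, 330.2])]
die [(0.54, [221.5, 135.1, 237.9, 148.5])]
block []
```

The punch's top and the cup's rim both show where an upright, seated stack puts them, so I'm handing in.

```bash
python3 -c "
from h import *
print(ctrl.finish_job())"
```

```text
the job is handed in; nothing more can be done
None
```

The stack is built on the pad in the order asked (block, die pit up, silver cup seated, slim punch standing in the cup) and handed in at about 52 s. The other things weren't touched. My last check was by measurement only, as the picture views were used up, and no verdict came back.

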